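Set up the striking stone for stitching and snap setting

ROBOT

A 6-joint arm with a two-finger parallel gripper is mounted at the origin on the work surface. World frame = base frame: x ahead of the robot, y to its left, z up, the work surface at z = 0. Lengths are in m, angles in rad, forces in N, time in s.
With the tool pointing down it reaches from about 0.3 to 0.875 m from the base axis. Payload 4.2 kg.
Tool frame: the origin (TCP) lies at the very end of the fingers, on their centre line; the grasp point (between the pads) lies 19 mm behind it; x points along the fingers, y is the direction in which the jaws open and shut, and the axes are right-handed (so a half turn about x gives the same grasp; the last joint's range is limited). The gripper opens to 85 mm and grips with 20 to 120 N. Pads are 22 mm wide; open, the fingers measure 114 mm over their backs; the gripper's body (76 mm by 85 mm) begins 54 mm behind the grasp point. The pads swing forward as they close: fully open they stand 13 mm farther back than shut.
Start: joints at [1.284, 0.32, 1.565, -0, 1.257, -0.02], TCP at [0.152, 0.555, 0.231] pointing down, gripper open.
Joint ranges: [-3.11, 3.11], [-0.84, 2.01], [0.21, 2.61], [-1.34, 4.49], [0.05, 2.63], [-2.56, 2.56]. Speed limits (rad/s): [2.57, 2.57, 3.14, 3.14, 3.14, 3.14].

INTERFACE

Orientations are given as a rotation vector (axis times angle).
In Python, from bench import * gives the robot as it stands.
- The arm moves only by the tool arm_command, never from a script. Its argument "series" is a list that holds one entry, the list of rows, each a list of 4 numbers: the shift along the tool's x, y, z each as a share of 0.25 m, from -1 to 1, then the turn about the tool's x as a share of 360 degrees, from -1 to 1. A call has 1 to 20 rows; each row is the pose to reach, as a shift and turn from the pose commanded when the call began, along the tool's axes at that moment, turning the shorter way round; what a row does not reach only later rows make up. A row lasts 1/12 s, in which the tool goes at most 41.7 mm and 7.16 degrees, less where a joint would pass 70% of its speed; a pose out of reach is approached as far as the arm can. A call with a number of a shift or a turn outside -1 to 1 is refused whole. A call with a gripper value outside its range is refused whole. "jaw" is the opening, from -1 (shut) to 1 (fully open), set as the call begins (left out, the last holds). The fingers move at their own pace and stop on an object; the grip force is fixed at half the most. Time passes only in rows, so rows that repeat a pose let the fingers close. It gives the time, the measured TCP pose, the force and the opening at its end, in the units of the state.
- get_state(): the state, without advancing time (a new reading comes with each control period).
- capture(name): name is "scene" or "side" or "wrist"; returns (picture, depth): 384x512x3 uint8, blue, green, red; 384x512 float32, m along the optical axis (not along the pixel's ray), 0 where there is no reading.
- calibration(name): a dict with "mtx" (3x3 intrinsics, pixels), "eye" and "rotation" of the camera in the world. Camera axes: x right, y down, z forward; pixel columns grow to the right and rows downward; lengths in m; the calibration is good to about 2 mm. A picture is of the moment at which its call begins: read the wrist's pose just before it. calibration takes no time and is no camera call; for the wrist camera it gives the pose at the moment of the call.
- hand_in(): hands the job in, once; it reports no verdict.
The state is a dict: "time_s": time; "qpos": joint angles; "dq": joint speeds; "effort": joint torques, N m; "tcp_pos": TCP position; "ee_rot": TCP orientation; "wrist_force": force on the tool from outside, world axes, zero at the start; "wrist_torque": the same for the moment, N m; "opening": opening from 0.0 (shut) to 1.0 (fully open).
Only numpy, scipy, OpenCV 4.12 (cv2) and the standard library are available. Lean on these libraries where they do the work, as an engineer would, in place of code of your own. Each camera call takes 0.05 s, during which the arm holds its last target.

TASK

Set up the granite stone for work: lay the white cutting board across the end of the stone nearer the punch rack, flush with that end, and lay the stitching chisel lengthwise along the middle of the board; stand the steel anvil, dimples up, in the middle of the stone left bare. Put the tin on the bench behind the stone (the side away from you), in line with the anvil, and stand the maul on its head off the other end of the stone, level with the middle of that end, both a finger's width (about 2 cm) clear of the stone. Set each thing down, do not drop it, let go of everything, and leave the jar, the spool and the wax where they are.

Things in the scene. Friction and masses are not known exactly. Their poses are not given: they have to be found in the camera images.
- stone: The striking stone: a fixed speckled grey granite slab lying on the bench, 130 (its x, front to back) x 240 (its y, end to end) x 30 mm high. Origin at the centre of its underside, z up. Its +x points away from the robot, to within 15 degrees, so its +x long side is the side behind it; its two ends are at +y (left seen from the robot) and -y. Position and yaw vary.
- rack: The punch rack: a fixed dark wooden block, 220 (x) x 75 (y) x 55 mm high, with steel punches and wood-handled awls standing in it up to 135 mm above the bench. It stands at the left or at the right end of the bench and so shows which end of the stone the board goes on. Origin at the centre of its underside.
- board: The cutting board: a loose flat bar of white plastic, 130 (x) x 55 (y) x 12 mm thick (z), about 100 g, lying flat. As long as the stone is deep, so that laid across the stone's end it is flush on three sides: then its centre is 92.5 mm from the stone's centre. Taken across its 55 mm width. Origin at the centre of its underside.
- chisel: The stitching chisel: a loose steel tool lying flat, 100 mm long along x: a square shank 12 x 12 mm from x = -50 to +24 mm, then a 20 mm wide shoulder and a fork of four teeth to x = +50 mm, these thinner than the shank and clear of the bench. About 70 g, centre of mass near x = -5 mm. Taken across the shank. Either end may lie to the front. Origin under the middle of its length, on the plane it lies on.
- anvil: The setting anvil: a loose disc of plain dark grey steel, 50 mm in diameter, 18 mm high, about 250 g, with round dimples in its upper face, which is up at the start. Origin at the centre of its underside.
- tin: The tin of snaps: a loose closed round tin of bright aluminium, 60 mm in diameter (lid; body 58 mm), 30 mm high, about 110 g. Origin at the centre of its underside.
- maul: The maul, a leather worker's round mallet: loose, standing on its head with the handle up. Off-white plastic head tapering from 54 mm diameter at the bench to 50 mm at 70 mm height, brass collar of 32 mm diameter to 76 mm, then a round wooden handle of 24 mm diameter, its top at 155 mm. About 350 g. Taken by the handle. Origin at the centre of the head's underside, z along the handle.
- jar: Bystander, not to be moved: a loose small dark brown jar of edge dye with a black screw cap, 44 mm in diameter, 60 mm high. Origin at the centre of its underside.
- spool: Bystander, not to be moved: a loose spool of beige thread with wooden flanges, standing, 48 mm in diameter, 48 mm high. Origin at the centre of its underside.
- wax: Bystander, not to be moved: a loose amber block of wax, 50 x 32 x 20 mm high. Origin at the centre of its underside.
Things that resemble listed ones, but are neither listed nor needed, are in the scene too. Of the things shaped like the chisel, the steel one is meant.

How it is judged:
At the end, for the whole second after the job is handed in: Board flush on the stone's rack end (10-12 mm, 8 deg); chisel along its middle (12-15 mm, 11 deg); anvil mid-way on the bare stone (15 mm); tin behind it in line (20 mm) and maul off the other end, centred (20 mm), both 2 to 38 mm clear of the stone; all upright or flat, at rest, released (((y of rack in the frame of stone above 0 m and y of board in the frame of stone between 0.0825 and 0.1025 m and y of anvil in the frame of stone between -0.0425 and -0.0125 m and y of tin in the frame of stone between -0.0475 and -0.0075 m and y of maul in the frame of stone between -0.185 and -0.149 m) or (y of rack in the frame of stone below 0 m and y of board in the frame of stone between -0.1025 and -0.0825 m and y of anvil in the frame of stone between 0.0125 and 0.0425 m and y of tin in the frame of stone between 0.0075 and 0.0475 m and y of maul in the frame of stone between 0.149 and 0.185 m)) and x of board in the frame of stone between -0.012 and 0.012 m and z of board in the frame of stone between 0.027 and 0.033 m and angle between the x axis of board and the x axis of stone, either way round below 0.15 rad and x of chisel in the frame of board between -0.015 and 0.015 m and y of chisel in the frame of board between -0.012 and 0.012 m and z of chisel in the frame of board between 0.008 and 0.016 m and angle between the x axis of chisel and the x axis of board, either way round below 0.2 rad and x of anvil in the frame of stone between -0.015 and 0.015 m and z of anvil in the frame of stone between 0.027 and 0.033 m and x of tin in the frame of stone between 0.097 and 0.133 m and height (world z) of tin between -0.004 and 0.004 m and x of maul in the frame of stone between -0.02 and 0.02 m and height (world z) of maul between -0.004 and 0.004 m and angle between each of board, chisel, anvil, tin, maul's own z axis and vertical below 0.1 rad and linear speed of each of board, chisel, anvil, tin, maul below 0.02 m/s and angular speed of each of board, chisel, anvil, tin, maul below 0.2 rad/s); the robot touches nothing.
It fails at once if one of the five things is let fall or thrown: faster than 0.6 m/s with no finger on it (a drop of about 18 mm) ((linear speed of board above 0.6 m/s and contact force between board and the fingers below 0.01 N) or (linear speed of chisel above 0.6 m/s and contact force between chisel and the fingers below 0.01 N) or (linear speed of anvil above 0.6 m/s and contact force between anvil and the fingers below 0.01 N) or (linear speed of tin above 0.6 m/s and contact force between tin and the fingers below 0.01 N) or (linear speed of maul above 0.6 m/s and contact force between maul and the fingers below 0.01 N)).
It fails at once if the jar is shifted by more than 25 mm or tipped over (distance of jar from where it was at the start of the episode above 0.025 m or angle between jar's own z axis and vertical above 0.5 rad).
It fails at once if the spool is shifted by more than 25 mm or tipped over (distance of spool from where it was at the start of the episode above 0.025 m or angle between spool's own z axis and vertical above 0.5 rad).
It fails at once if the wax is shifted by more than 25 mm or tipped over (distance of wax from where it was at the start of the episode above 0.025 m or angle between wax's own z axis and vertical above 0.5 rad).
It also fails if it takes over 144 s, if anything falls off the work surface, if the arm or the gripper's body presses on something with over 40 N, if the wrist force passes 120 N, or if a joint passes its speed limit or range.

## Working session

There is one attempt and no reset: what is moved stays moved. The work goes in short steps, Python scripts to look and compute and a tool call to move; the robot and the scene stay as the last step left them, time stands still between calls to the robot, and variables do not carry over. Pictures are saved under pics/ and viewed, and the job is handed in when it is done.

Besides the shell and the picture viewer there is one more tool, called as name(argument=value, ...), one argument or row to a line, values as JSON. arm_command: Moves the arm, as the interface text tells. Its arguments: {"type":"object","properties":{"series":{"type":"array","items":{"type":"array","items":{"type":"array","items":{"type":"number","minimum":-1,"maximum":1}}}},"jaw":{"type":"number"}},"required":["series"]}

```bash
ls; mkdir -p pics
python3 - <<'E'
from bench import *
import cv2,numpy as np
np.set_printoptions(precision=4,suppress=True)
print(get_state())
for n in ["scene","side","wrist"]:
    c=calibration(n); p,d=capture(n)
    np.savez(f"{n}0.npz",p=p,d=d,**{k:np.array(v) for k,v in c.items()})
    cv2.imwrite(f"pics/{n}0.png",p); print(n,c,(d>0).mean())
E
```

```text
pics
{'time_s': 0.0, 'qpos': array([ 1.284 ,  0.3204,  1.5657,  0.    ,  1.2574, -0.02  ]), 'dq': array([ 0.0002,  0.0007, -0.0019,  0.0003,  0.0007,  0.0001]), 'effort': array([ -0.0022, -41.5519, -23.4162,  -0.0002,   0.0081,   0.    ]), 'tcp_pos': array([0.1514, 0.5542, 0.2305]), 'ee_rot': array([ 0.208 ,  1.5609, -0.2108]), 'wrist_force': array([-0.3588,  1.016 ,  0.9286]), 'wrist_torque': array([0.0274, 0.0608, 0.0436]), 'opening': 1.0043595634813094}
scene {'mtx': array([[366.1049,   0.    , 259.3435],
       [  0.    , 366.1049, 189.3869],
       [  0.    ,   0.    ,   1.    ]]), 'eye': array([ 1.5925, -0.5188,  0.874 ]), 'rotation': array([-1.9196, -1.1528,  0.6407])} 0.9926045735677084
side {'mtx': array([[413.1   ,   0.    , 249.5046],
       [  0.    , 413.1   , 194.7394],
       [  0.    ,   0.    ,   1.    ]]), 'eye': array([0.003 , 1.0587, 0.9976]), 'rotation': array([-0.6008,  2.632 , -1.2475])} 0.9961293538411459
wrist {'mtx': array([[299.151 ,   0.    , 258.4494],
       [  0.    , 299.151 , 194.1737],
       [  0.    ,   0.    ,   1.    ]]), 'eye': array([0.0783, 0.5742, 0.3739]), 'rotation': array([2.296 , 1.7542, 0.263 ])} 0.9959971110026041
```

View pics/scene0.png

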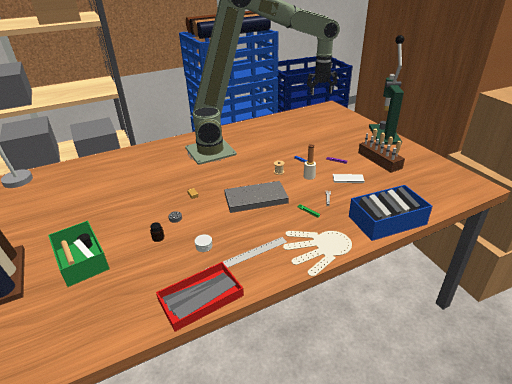

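View pics/side0.png

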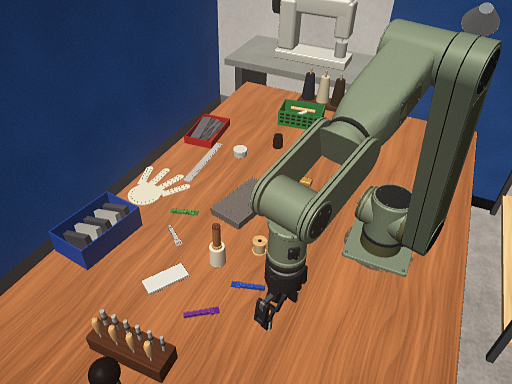

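View pics/wrist0.png

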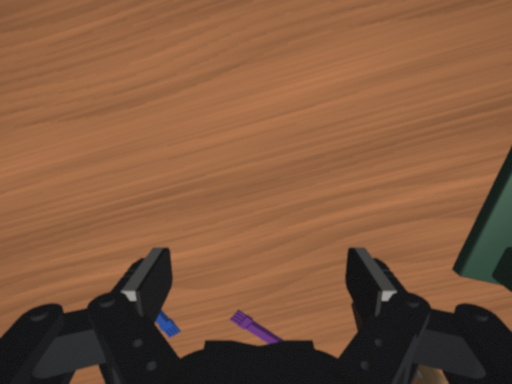

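The rack is at scene (381,155), on the robot's left (+y). Four things are shaped like the chisel: green at scene (309,210), blue (300,158), purple (337,160) and bare steel (328,198), which is also at side (174,235). The steel one fits the description. The board is at scene (348,178), the maul (310,165), the tin (203,243), the anvil (175,216) and the stone (256,196). I'll measure these and make an enlarged crop.

```bash
cat > h.py <<'E'
import numpy as np,cv2
from scipy.spatial.transform import Rotation as R
np.set_printoptions(precision=4,suppress=True)
def load(n): return dict(np.load(n+".npz"))
def rays(c,uv):
    uv=np.atleast_2d(uv).astype(float); K=c['mtx']
    d=np.c_[(uv[:,0]-K[0,2])/K[0,0],(uv[:,1]-K[1,2])/K[1,1],np.ones(len(uv))]
    return d@R.from_rotvec(c['rotation']).as_matrix().T
def plane(c,uv,z):
    d=rays(c,uv); e=c['eye']; return e+d*((z-e[2])/d[:,2])[:,None]
def world(c):
    h,w=c['d'].shape; v,u=np.mgrid[:h,:w]
    P=c['eye']+rays(c,np.c_[u.ravel(),v.ravel()])*c['d'].reshape(-1,1)
    P[c['d'].ravel()==0]=np.nan
    return P.reshape(h,w,3)
def tri(c1,uv1,c2,uv2):
    a,b=rays(c1,uv1)[0],rays(c2,uv2)[0]
    s=np.linalg.lstsq(np.c_[a,-b],c2['eye']-c1['eye'],rcond=None)[0]
    p,q=c1['eye']+a*s[0],c2['eye']+b*s[1]
    return (p+q)/2,np.linalg.norm(p-q)
E
python3 - <<'E'
from h import *
S=load("scene0");D=load("side0")
for n,c in(("scene",S),("side",D)):
    P=world(c)
    pts={"scene":dict(stone=(256,190),board=(348,178),chisel=(328,198),anvil=(175,215),tin=(203,238),maultop=(310,146),maulhead=(310,172),jar=(157,225),spool=(279,162),wax=(193,192),rack=(381,150),table=(250,230)),
     "side":dict(stone=(235,200),board=(165,277),chisel=(175,235),tin=(240,149),maultop=(217,226),spool=(259,239),jar=(278,137),table=(200,250),rack=(130,345))}[n]
    for k,(u,v) in pts.items(): print(n,k,P[v,u])
s=cv2.resize(S['p'][140:220,260:400],None,fx=5,fy=5,interpolation=cv2.INTER_CUBIC)
cv2.imwrite("pics/crop0.png",s)
# orthophoto 1mm, x down->up
for n,c in(("scene",S),("side",D)):
    P=world(c).reshape(-1,3);C=c['p'].reshape(-1,3)
    ok=np.isfinite(P[:,0])&(P[:,2]<.17)&(P[:,2]>-.02)
    o=np.zeros((300,500,3),np.uint8)
    r=((0.85-P[:,0])/.002).astype(float);q=((0.5-P[:,1])/.002)
    ok&=(r>=0)&(r<300)&(q>=0)&(q<500)
    o[r[ok].astype(int),q[ok].astype(int)]=C[ok]
    cv2.imwrite(f"pics/ortho_{n}.png",o)
E
```

```text
scene stone [0.4693 0.0237 0.0285]
scene board [0.5634 0.4244 0.0143]
scene chisel [0.6418 0.2611 0.0129]
scene anvil [ 0.4527 -0.3159  0.0159]
scene tin [ 0.6422 -0.2703  0.0272]
scene maultop [0.4511 0.2932 0.1534]
scene maulhead [0.4705 0.2878 0.0366]
scene jar [ 0.5348 -0.3984  0.059 ]
scene spool [0.3454 0.2037 0.0483]
scene wax [ 0.3415 -0.2057  0.019 ]
scene rack [0.5086 0.6513 0.0663]
scene table [ 0.6558 -0.0963  0.0021]
side stone [0.5172 0.0404 0.0305]
side board [0.5536 0.4349 0.0131]
side chisel [0.6219 0.2751 0.0165]
side tin [ 0.6475 -0.2658  0.0322]
side maultop [0.4437 0.3028 0.1579]
side spool [0.352  0.1981 0.0495]
side jar [ 0.5251 -0.3876  0.0588]
side table [0.5221 0.2839 0.0001]
side rack [0.4657 0.6941 0.0966]
```

View pics/crop0.png

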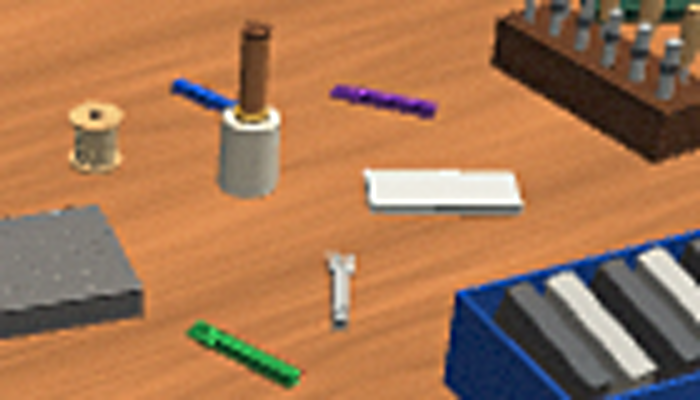

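View pics/ortho_scene.png

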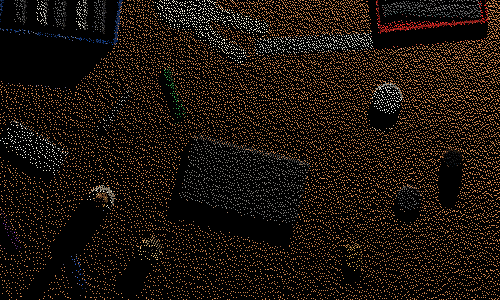

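The crop shows the steel chisel with its fork up-left at crop (341,258). The blue, purple and green ones are coloured decoys. Next, precise masks in both views, plus a crop around the anvil and tin.

```bash
cat > m.py <<'E'
from h import *
S=load("scene0");D=load("side0")
def hsv(c): return cv2.cvtColor(c['p'],cv2.COLOR_BGR2HSV)
def comp(c,mask,seed,r=6):
    n,l,st,ce=cv2.connectedComponentsWithStats(mask.astype(np.uint8),connectivity=8)
    w=l[seed[1]-r:seed[1]+r+1,seed[0]-r:seed[0]+r+1]; w=w[w>0]
    k=np.bincount(w).argmax(); return l==k,st[k]
def rect(c,m,z):
    v,u=np.nonzero(m); p=plane(c,np.c_[u,v],z)[:,:2].astype(np.float32)
    return cv2.minAreaRect(p*1000)
E
python3 - <<'E'
from m import *
seeds={"scene":dict(stone=(256,190),board=(348,178),chisel=(328,198),anvil=(175,215),tin=(203,239),maultop=(310,146)),
"side":dict(stone=(230,205),board=(165,277),chisel=(175,235),tin=(240,149),maultop=(217,226))}
Z=dict(stone=.03,board=.012,chisel=.012,anvil=.018,tin=.03,maultop=.155)
for n,c in(("scene",S),("side",D)):
    P=world(c);H=hsv(c)
    for k,s in seeds[n].items():
        print(n,k,"hsv",H[s[1],s[0]],"npix", end=' ')
        z=Z[k]
        m=(np.abs(P[...,2]-z)<.006)
        if k=="maultop": m=np.abs(P[...,2]-z)<.02
        if k in("stone","anvil","board","chisel","tin"): m&=H[...,1]<90
        m,st=comp(c,m,s); print(m.sum(),st[:4],"medz",np.median(P[...,2][m]),"meanxy",np.nanmean(P[m],0),"rect",rect(c,m,z))
a=cv2.resize(S['p'][180:280,130:280],None,fx=5,fy=5,interpolation=cv2.INTER_CUBIC)
cv2.imwrite("pics/crop1.png",a)
b=cv2.resize(D['p'][110:310,110:310],None,fx=3,fy=3,interpolation=cv2.INTER_CUBIC)
cv2.imwrite("pics/crop2.png",b)
E
```

```text
scene stone hsv [ 10  18 129] npix 1112 [225 181  63  28] medz 0.029179150017574762 meanxy [0.4935 0.008  0.0291] rect ((494.2019348144531, 9.275749206542969), (238.0061492919922, 139.7871856689453), 76.70256042480469)
scene board hsv [ 25  12 238] npix 233 [333 174  32   9] medz 0.01113184655540067 meanxy [0.5562 0.4305 0.0111] rect ((560.2430419921875, 427.289794921875), (130.06637573242188, 65.36294555664062), 60.52461624145508)
scene chisel hsv [ 34   9 209] npix 46 [326 191   5  14] medz 0.010225326384092681 meanxy [0.6336 0.2666 0.0107] rect ((637.301513671875, 264.679443359375), (16.295520782470703, 91.96298217773438), 54.12290573120117)
scene anvil hsv [150   2 114] npix 87 [169 212  13   9] medz 0.01703915866605188 meanxy [ 0.4567 -0.318   0.0169] rect ((460.23553466796875, -319.9208984375), (47.7081413269043, 49.04308319091797), 60.95454788208008)
scene tin hsv [ 20  10 232] npix 171 [195 235  17  13] medz 0.02892235748639882 meanxy [ 0.656  -0.2758  0.0289] rect ((658.591552734375, -276.19757080078125), (54.99174118041992, 62.8591423034668), 68.93827056884766)
scene maulto
[... 595 characters left out ...]
10156, 60.082000732421875), 59.253475189208984)
side chisel hsv [ 18  20 190] npix 88 [168 225  15  21] medz 0.011059121950819428 meanxy [0.6266 0.2738 0.0112] rect ((628.4193725585938, 271.6168212890625), (19.204011917114258, 103.71278381347656), 51.95231246948242)
side tin hsv [ 17  23 224] npix 97 [233 145  14   9] medz 0.030553003303984028 meanxy [ 0.6496 -0.269   0.0303] rect ((650.867431640625, -268.32330322265625), (55.5604248046875, 61.61068344116211), 26.92640495300293)
side maultop hsv [ 10 153 115] npix 75 [212 223   8  11] medz 0.1534658952493545 meanxy [0.4481 0.304  0.1506] rect ((445.3253173828125, 309.1960754394531), (20.55330467224121, 41.92129135131836), 28.415050506591797)
```

View pics/crop1.png

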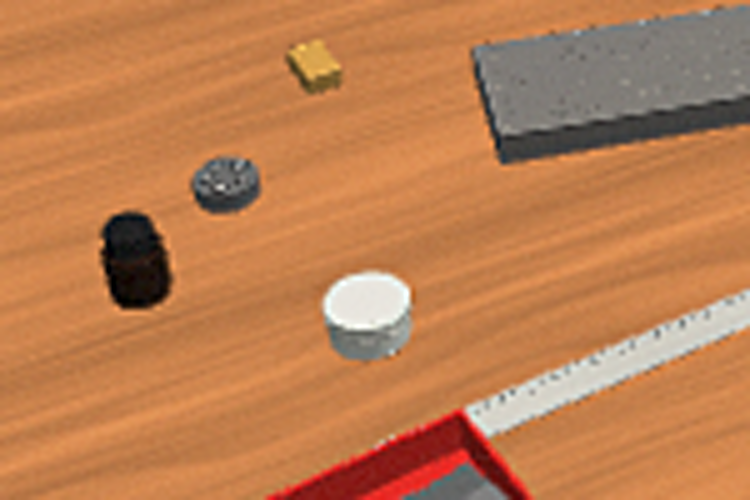

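View pics/crop2.png

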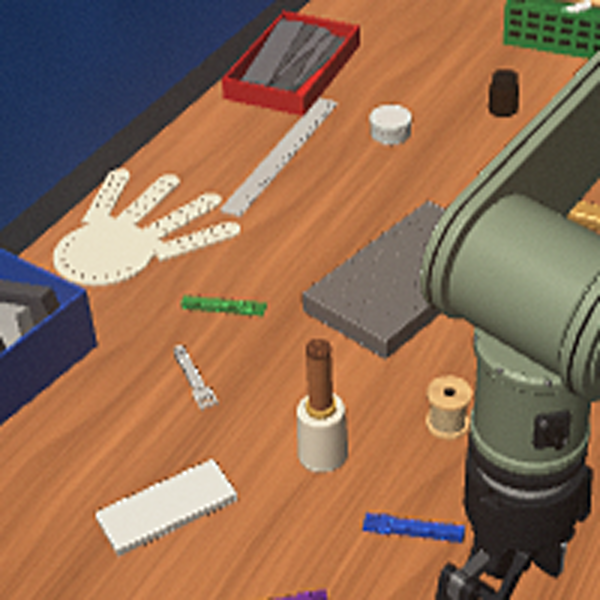

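```bash
cat > go.py <<'E'
from h import *
import sys
def rows(st,x,y,z,jaw=None,n=1,label=""):
    M=R.from_rotvec(st['ee_rot']).as_matrix(); p=np.array(st['tcp_pos'])
    s=M.T@(np.array([x,y,z])-p)/0.25
    t=0
    if jaw is not None:
        # turn about tool x taking jaw (tool y) to world yaw 'jaw' deg mod 180
        want=np.array([np.cos(np.radians(jaw)),np.sin(np.radians(jaw)),0])
        w=M.T@want; a=np.degrees(np.arctan2(w[2],w[1])); a=(a+90)%180-90; t=a/360
    print(label,np.round(np.r_[s,t],4),"turn",round(t*360,1),"dist",round(np.linalg.norm(s)*.25,4),"rows>=",int(np.ceil(max(np.linalg.norm(s)*.25/.0417,abs(t*360)/7.16))))
def info(st):
    M=R.from_rotvec(st['ee_rot']).as_matrix()
    print("t",round(st['time_s'],2),"tcp",st['tcp_pos'],"jawyaw",round(np.degrees(np.arctan2(M[1,1],M[0,1])),2),"tilt",M[:,0],"tool z",M[:,2],"q6",st['qpos'][5],"F",st['wrist_force'],"open",st['opening'])
E
python3 - <<'E'
from bench import *
from go import *
st=get_state(); info(st)
c=calibration("wrist"); print(R.from_rotvec(c['rotation']).as_matrix(), c['eye'])
rows(st,.40,.33,.36,None)
rows(st,.40,.33,.36,60+90)
E
```

```text
t 0.15 tcp [0.1515 0.5543 0.2307] jawyaw 74.71 tilt [-0.0004 -0.0013 -1.    ] tool z [ 0.9646 -0.2636 -0.    ] q6 -0.02000776174233501 F [-0.5357 -1.2664  0.507 ] open 0.9992936727569357
[[ 0.2632  0.9216  0.2853]
 [ 0.9647 -0.2508 -0.08  ]
 [-0.0022  0.2963 -0.9551]] [0.0783 0.5743 0.3741]
 [-0.5165 -0.6041  1.1954  0.    ] turn 0 dist 0.3589 rows>= 9
 [-0.5165 -0.6041  1.1954 -0.2091] turn -75.3 dist 0.3589 rows>= 11
```

Run:
```python
from bench import *
from go import *
st=get_state()
rows(st,.36,.28,.36,None); rows(st,.36,.33,.36,90)
```

```text
[-0.5161 -0.8392  1.0938  0.    ] turn 0 dist 0.368 rows>= 9
 [-0.5164 -0.6463  1.0411 -0.0425] turn -15.3 dist 0.3324 rows>= 8
```

arm_command(
  series=[
    [[-0.516,-0.65,1.0,0],[-0.516,-0.65,1.0,0],[-0.516,-0.65,1.0,0],[-0.516,-0.65,1.0,0],[-0.516,-0.65,1.0,0],[-0.516,-0.65,1.0,0],[-0.516,-0.65,1.0,0],[-0.516,-0.65,1.0,0],[-0.516,-0.65,1.0,0],[-0.516,-0.65,1.0,0],[-0.516,-0.65,1.0,0],[-0.516,-0.65,1.0,0],[-0.516,-0.65,1.0,0],[-0.516,-0.65,1.0,0]],
  ],
  jaw=1,
)

```text
time_s: 1.32
tcp_pos: [0.3491, 0.3327, 0.3597]
ee_rot: [0.207, 1.562, -0.209]
wrist_force: [0.5, 0.0, -0.3]
opening: 1.001
```

```bash
cat > cap.py <<'E'
from bench import *
from go import *
def cap(n,name):
    st=get_state(); c=calibration(n); p,d=capture(n)
    np.savez(f"{name}.npz",p=p,d=d,**{k:np.array(v) for k,v in c.items()})
    cv2.imwrite(f"pics/{name}.png",p); info(st); return st
E
python3 - <<'E'
from cap import *
st=cap("wrist","w1")
rows(st,.33,-.12,.36,None)
E
```

```text
t 1.32 tcp [0.3491 0.3327 0.3597] jawyaw 74.82 tilt [-0.001  -0.0007 -1.    ] tool z [ 0.9651 -0.2618 -0.0008] q6 -0.5685755518379992 F [ 0.4839  0.0455 -0.2516] open 1.0005481777490473
 [ 0.0001 -1.7675  0.4003  0.    ] turn 0 dist 0.4531 rows>= 11
```

View pics/w1.png

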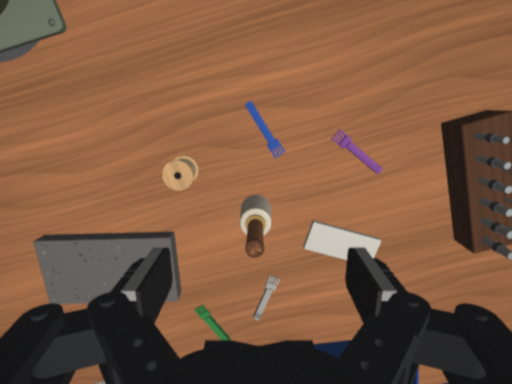

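The wrist view shows the board at (343,243), the steel chisel at (267,298), the maul at (255,225), the spool at (180,175) and the stone at left. The fingers hide a corner of the board, so I'll move forward for a second view.

arm_command(
  series=[
    [[0,0,0.4,0],[0,0,0.4,0],[0,0,0.4,0],[0,0,0.4,0],[0,0,0.4,0],[0,0,0.4,0],[0,0,0.4,0]],
  ],
)

```text
time_s: 1.95
tcp_pos: [0.4451, 0.3061, 0.3606]
ee_rot: [0.209, 1.561, -0.208]
wrist_force: [0.9, -1.0, -0.2]
opening: 0.999
```

Run:
```python
from cap import *
st=cap("wrist","w2")
rows(st,.42,.05,.36,None)
```

```text
t 1.95 tcp [0.4451 0.3061 0.3606] jawyaw 74.79 tilt [-0.0004  0.0004 -1.    ] tool z [ 0.965  -0.2623 -0.0005] q6 -0.7245885585513143 F [ 0.863  -0.9869 -0.1792] open 0.9990247448693879
 [ 0.0018 -1.015   0.1717  0.    ] turn 0 dist 0.2573 rows>= 7
```

View pics/w2.png

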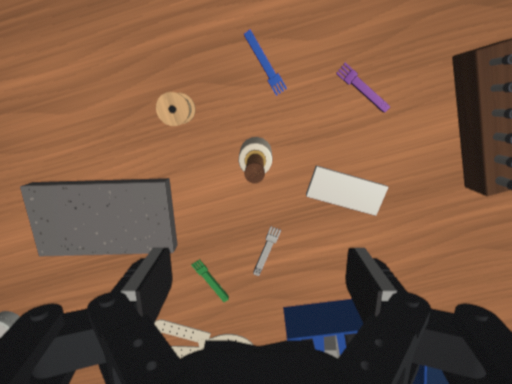

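arm_command(
  series=[
    [[0,-0.96,0.1,0],[0,-0.96,0.1,0],[0,-0.96,0.1,0],[0,-0.96,0.1,0],[0,-0.96,0.1,0],[0,-0.96,0.1,0],[0,-0.96,0.1,0],[0,-0.96,0.1,0],[0,-0.96,0.1,0],[0,-0.96,0.1,0]],
  ],
)

```text
time_s: 2.83
tcp_pos: [0.4072, 0.0688, 0.3604]
ee_rot: [0.208, 1.561, -0.207]
wrist_force: [1.1, -0.7, -0.1]
opening: 1.0
```

Run:
```python
from cap import *
st=cap("wrist","w3")
rows(st,.45,-.2,.36,None)
```

```text
t 2.83 tcp [0.4072 0.0688 0.3604] jawyaw 74.83 tilt [ 0.0002  0.0007 -1.    ] tool z [ 0.9651 -0.2618  0.    ] q6 -1.1670434459188115 F [ 1.124  -0.6709 -0.14  ] open 1.0003743200159416
 [ 0.0008 -0.9928  0.4467  0.    ] turn 0 dist 0.2722 rows>= 7
```

View pics/w3.png

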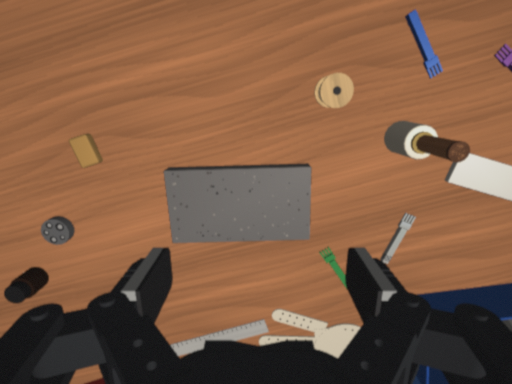

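w2 shows the whole board (347,190), chisel (267,251) and maul (255,160). w3 shows the whole stone (238,204) and the anvil at (57,230). Now measuring from these.

Run:
```python
from m import *
W={k:load(k) for k in("w1","w2","w3")}
def top(c,seed,z,satmax=90,tol=.006,vmin=0):
    P=world(c);H=hsv(c)
    m=(np.abs(P[...,2]-z)<tol)&(H[...,1]<satmax)&(H[...,2]>vmin)
    m,st=comp(c,m,seed); v,u=np.nonzero(m)
    return m,np.median(P[...,2][m]),(u.mean(),v.mean())
def corners(m):
    k=cv2.findContours(m.astype(np.uint8),cv2.RETR_EXTERNAL,cv2.CHAIN_APPROX_NONE)[0]
    k=max(k,key=len); return k[:,0,:]
cc={}
for n,k,s,z in[("w3","stone",(238,204),.03),("w2","stone",(100,220),.03),("w2","board",(347,190),.012),("w1","board",(330,240),.012),("w2","chisel",(264,260),.012),("w1","chisel",(265,303),.012),("w3","chisel",(398,240),.012),("w3","anvil",(57,236),.018)]:
    c=W[n];m,mz,ce=top(c,s,z); r=rect(c,m,z); cc[n,k]=ce
    print(n,k,m.sum(),"z",round(float(mz),4),"rect",np.round(r[0],1),np.round(r[1],1),round(r[2],1),"px",np.round(ce,1),"cen",plane(c,[ce],z)[0][:2])
for k,a,b in[("board","w1","w2"),("chisel","w1","w2"),("chisel","w2","w3")]:
    print("tri",k,tri(W[a],cc[a,k],W[b],cc[b,k]))
c=W["w2"]
# anvil blob in w3 by darkness
H=hsv(W["w3"]);print(H[226:236:3,50:66:4].tolist())
for n,s in(("w2",(255,165)),("w1",(255,235)),("w3",(458,150))):
    P=world(W[n]); m=np.abs(P[...,2]-.152)<.006; m,_=comp(W[n],m,s,14); v,u=np.nonzero(m)
    print("maul top",n,m.sum(),(u.mean(),v.mean()),np.nanmean(P[m],0),plane(W[n],[(u.mean(),v.mean())],.155)[0],rect(W[n],m,.155)[:2])
```

```text
w3 stone 10430 z 0.031 rect [486.3  12.6] [239.1 130.6] 76.4 px [238.8 203.8] cen [0.4835 0.0136]
w2 stone 9982 z 0.0311 rect [486.9  13.9] [242.  130.7] 76.5 px [ 98.8 217.7] cen [0.483 0.014]
w2 board 2371 z 0.0128 rect [553.  432.6] [131.2  55.9] 58.9 px [346.1 190.7] cen [0.5522 0.4323]
w1 board 1711 z 0.0128 rect [552.3 433. ] [131.8  57.4] 58.9 px [337.8 240.8] cen [0.5448 0.427 ]
w2 chisel 390 z 0.0121 rect [629.4 268.3] [ 20.3 101.6] 53.8 px [266.2 250. ] cen [0.6258 0.2711]
w1 chisel 352 z 0.0121 rect [627.6 267.8] [ 20.1 102.9] 52.3 px [265.8 296.4] cen [0.6246 0.2717]
w3 chisel 481 z 0.0114 rect [628.8 268.1] [ 22.  101.1] 56.9 px [397.9 237.1] cen [0.6249 0.2697]
w3 anvil 623 z 0.0192 rect [ 451.6 -315.1] [47.6 54.1] 11.3 px [ 55.7 230.9] cen [ 0.4513 -0.3148]
tri board (array([ 0.559 ,  0.4338, -0.0108]), np.float64(0.007070029409341672))
tri chisel (array([0.629 , 0.2706, 0.0058]), np.float64(0.0001918914081284143))
tri chisel (array([0.6271, 0.2708, 0.0088]), np.float64(0.0005617709047038464))
[[[18, 11, 116], [0, 3, 84], [15, 12, 131], [12, 14, 89]], [[20, 9, 85], [0, 0, 90], [10, 11, 69], [15, 8, 67]], [[15, 6, 89], [0, 6, 91], [0, 3, 89], [10, 8, 91]], [[0, 6, 88], [15, 6, 89], [0, 3, 88], [20, 8, 92]]]
maul top w2 353 (np.float64(254.12464589235128), np.float64(172.78470254957506)) [0.4489 0.2993 0.1558] [0.449  0.2992 0.155 ] ((448.7708740234375, 299.13226318359375), (23.95680809020996, 25.68648338317871))
maul top w1 310 (np.float64(254.29354838709676), np.float64(247.69354838709677)) [0.448  0.2996 0.1552] [0.4481 0.2996 0.155 ] ((447.84149169921875, 299.2081298828125), (23.301345825195312, 27.14103889465332))
maul top w3 443 (np.float64(456.86907449209934), np.float64(151.25056433408577)) [0.4483 0.2975 0.1549] [0.4482 0.2974 0.155 ] ((448.4761657714844, 297.3851318359375), (29.293018341064453, 24.76231575012207))
```

Sizes and heights check out against the text. Stone centre is (0.486, 0.013) with yaw -13.5°. The board is at (0.553, 0.4325), long axis 59°. The chisel is at (0.629, 0.268), axis about 144°, and the maul at (0.4485, 0.299). The w1 board triangulation disagreed because a finger cut the mask, so I'm dropping it. Board first.

Run:
```python
from cap import *
st=get_state(); rows(st,.5528,.4325,.12,-31.1)
```

```text
[ 0.9618  1.5559  0.1817 -0.2057] turn -74.1 dist 0.4595 rows>= 12
```

arm_command(
  series=[
    [[0.3,1.0,0.1,-0.206],[0.3,1.0,0.1,-0.206],[0.3,1.0,0.1,-0.206],[0.3,1.0,0.1,-0.206],[0.3,1.0,0.1,-0.206],[0.3,1.0,0.1,-0.206],[0.3,1.0,0.1,-0.206],[0.3,1.0,0.1,-0.206],[0.3,1.0,0.1,-0.206],[0.3,1.0,0.1,-0.206],[0.3,1.0,0.1,-0.206],[0.3,1.0,0.1,-0.206],[0.3,1.0,0.1,-0.206]],
  ],
)

```text
time_s: 3.97
tcp_pos: [0.4968, 0.3033, 0.2848]
ee_rot: [-0.801, 1.419, 0.801]
wrist_force: [-0.2, 0.6, -0.3]
opening: 0.999
```

Run:
```python
from cap import *
st=get_state(); info(st);rows(st,.5528,.4325,.08,-31.1)
```

```text
t 3.97 tcp [0.4968 0.3033 0.2848] jawyaw 148.9 tilt [-0.0007 -0.0002 -1.    ] tool z [ 0.5165  0.8563 -0.0005] q6 -2.0706125129175534 F [-0.2263  0.5567 -0.3227] open 0.9986414744408643
 [0.8191 0.0748 0.5586 0.    ] turn 0.0 dist 0.2486 rows>= 6
```

arm_command(
  series=[
    [[0.1,0.075,0.5586,0],[0.1,0.075,0.5586,0],[0.1,0.075,0.5586,0],[0.1,0.075,0.5586,0],[0.82,0.075,0.5586,0],[0.82,0.075,0.5586,0],[0.82,0.075,0.5586,0],[0.82,0.075,0.5586,0],[0.82,0.075,0.5586,0],[0.82,0.075,0.5586,0],[0.82,0.075,0.5586,0]],
  ],
)

```text
time_s: 4.88
tcp_pos: [0.5531, 0.4318, 0.0797]
ee_rot: [-0.8, 1.42, 0.8]
wrist_force: [0.7, 0.5, 0.6]
opening: 0.999
```

Run:
```python
from cap import *
st=cap("wrist","w4");rows(st,.5528,.4325,.0,-31.1)
```

```text
t 4.88 tcp [0.5531 0.4318 0.0797] jawyaw 148.86 tilt [-0.001  -0.0006 -1.    ] tool z [ 0.5171  0.8559 -0.001 ] q6 -1.9518316683058934 F [0.7278 0.5491 0.6056] open 0.9987565102836394
 [ 0.3189  0.0024  0.0019 -0.0001] turn -0.0 dist 0.0797 rows>= 2
```

View pics/w4.png

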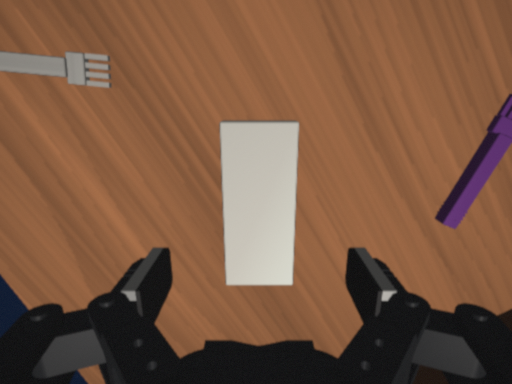

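The board is square between the fingers (259,203). Descending and closing.

arm_command(
  series=[
    [[0.2,0,0,0],[0.31,0,0,0],[0.312,0,0,0],[0.312,0,0,0],[0.312,0,0,0]],
  ],
)

```text
time_s: 5.35
tcp_pos: [0.5552, 0.4328, 0.0056]
ee_rot: [-0.799, 1.413, 0.8]
wrist_force: [-0.4, 0.8, 1.2]
opening: 0.998
```

arm_command(
  series=[
    [[0,0,0,0],[0,0,0,0],[0,0,0,0],[0,0,0,0],[0,0,0,0],[0,0,0,0],[0,0,0,0],[0,0,0,0],[0,0,0,0],[0,0,0,0]],
  ],
  jaw=-1,
)

```text
time_s: 6.18
tcp_pos: [0.5546, 0.4323, 0.0054]
ee_rot: [-0.799, 1.414, 0.8]
wrist_force: [-1.7, -0.6, 6.4]
opening: 0.613
```

Run:
```python
from cap import *
st=cap("wrist","w5");rows(st,.5528,.4325,.08,-31.1)
```

```text
t 6.18 tcp [0.5546 0.4323 0.0054] jawyaw 148.87 tilt [ 0.0037  0.0029 -1.    ] tool z [0.5169 0.856  0.0044] q6 -1.9526807577874719 F [-1.7342 -0.6092  6.3765] open 0.6127265912162504
 [-0.2983  0.0061 -0.002  -0.0001] turn -0.0 dist 0.0746 rows>= 2
```

View pics/w5.png

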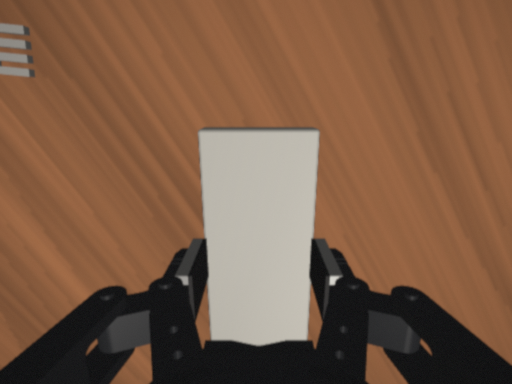

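Gripped at an opening of 0.613 (about 52-55 mm), with the board level. Lifting 10 cm and checking.

arm_command(
  series=[
    [[-0.05,0,0,0],[-0.15,0,0,0],[-0.25,0,0,0],[-0.35,0,0,0],[-0.45,0,0,0],[-0.55,0,0,0],[-0.55,0,0,0],[-0.55,0,0,0]],
  ],
)

```text
time_s: 6.9
tcp_pos: [0.5541, 0.4319, 0.1426]
ee_rot: [-0.799, 1.414, 0.8]
wrist_force: [0.2, -0.6, -1.1]
opening: 0.608
```

Run:
```python
from cap import *
st=cap("wrist","w6");rows(st,.5076,.103,.14,76.5)
```

```text
t 6.9 tcp [0.5541 0.4319 0.1426] jawyaw 148.87 tilt [ 0.0038  0.0029 -1.    ] tool z [0.5169 0.856  0.0045] q6 -1.9526410769116112 F [ 0.2239 -0.5524 -1.1162] open 0.6076453019592146
 [ 0.006  -0.5208 -1.2223  0.201 ] turn 72.4 dist 0.3322 rows>= 11
```

View pics/w6.png

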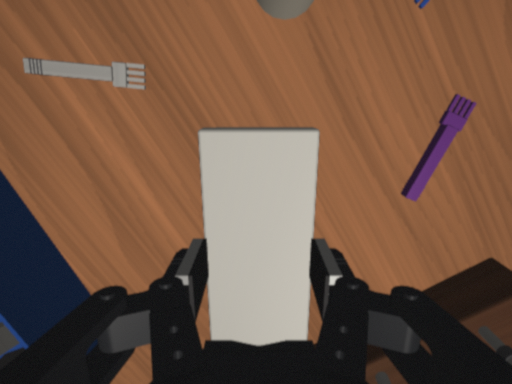

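Held level. Raising it above the maul, then over the stone's +y end.

arm_command(
  series=[
    [[-0.35,0,0,0],[-0.35,0,0,0],[-0.35,0,0,0],[-0.35,-0.45,-1,0.201],[-0.35,-0.45,-1,0.201],[-0.35,-0.45,-1,0.201],[-0.35,-0.45,-1,0.201],[-0.35,-0.45,-1,0.201],[-0.35,-0.45,-1,0.201],[-0.35,-0.45,-1,0.201],[-0.35,-0.45,-1,0.201],[-0.35,-0.45,-1,0.201],[-0.35,-0.45,-1,0.201],[-0.35,-0.45,-1,0.201],[-0.35,-0.45,-1,0.201],[-0.35,-0.45,-1,0.201]],
  ],
)

```text
time_s: 8.28
tcp_pos: [0.5201, 0.1592, 0.2265]
ee_rot: [0.182, 1.565, -0.183]
wrist_force: [-0.9, -0.1, -1.2]
opening: 0.607
```

Run:
```python
from cap import *
st=get_state(); info(st);rows(st,.5076,.103,.08,76.5)
```

```text
t 8.28 tcp [0.5201 0.1592 0.2265] jawyaw 76.67 tilt [-0.0015 -0.0004 -1.    ] tool z [ 0.9731 -0.2306 -0.0014] q6 -1.0623276084310453 F [-0.885  -0.1239 -1.2133] open 0.6065723611972271
 [ 0.5861 -0.2298  0.004   0.0005] turn 0.2 dist 0.1574 rows>= 4
```

arm_command(
  series=[
    [[0.05,-0.23,0.004,0],[0.15,-0.23,0.004,0],[0.586,-0.23,0.004,0],[0.586,-0.23,0.004,0],[0.586,-0.23,0.004,0],[0.586,-0.23,0.004,0],[0.586,-0.23,0.004,0],[0.586,-0.23,0.004,0],[0.586,-0.23,0.004,0]],
  ],
)

```text
time_s: 9.03
tcp_pos: [0.5098, 0.1036, 0.083]
ee_rot: [0.185, 1.558, -0.183]
wrist_force: [0.3, -0.2, -0.5]
opening: 0.609
```

Run:
```python
from cap import *
st=cap("wrist","w7"); cap("side","s7");rows(st,.5076,.103,.04,76.5)
```

```text
t 9.03 tcp [0.5098 0.1036 0.083 ] jawyaw 76.56 tilt [ 0.0046  0.0009 -1.    ] tool z [ 0.9726 -0.2324  0.0043] q6 -1.1581043109311837 F [ 0.3033 -0.185  -0.4589] open 0.6093126103182551
t 9.08 tcp [0.5097 0.1035 0.083 ] jawyaw 76.56 tilt [ 0.0046  0.0009 -1.    ] tool z [ 0.9726 -0.2325  0.0043] q6 -1.1579965524025775 F [-0.1676  0.4293 -0.9685] open 0.6114645267120458
 [ 0.1718 -0.0046 -0.0088  0.0002] turn 0.1 dist 0.043 rows>= 2
```

View pics/w7.png

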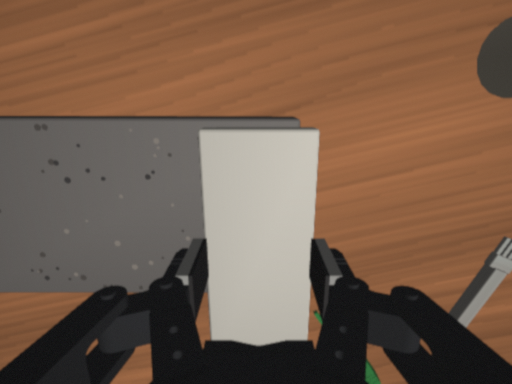

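Run:
```python
from m import *
c=load("w7")
P=world(c)
print(P[132:335:40,260,2], P[131,205:315:20,2])
zb=float(np.median(P[150:300,240:280,2])); print("top z",zb)
H=hsv(c); m=(P[...,2]>zb-.008)&(H[...,1]<60)&(H[...,2]>140); m,_=comp(c,m,(260,200))
r=rect(c,m,zb); print(r)
ms=(np.abs(P[...,2]-.03)<.008)&(H[...,1]<90); ms,_=comp(c,ms,(100,200))
uv=np.argwhere(ms)[:,::-1]
w=plane(c,uv,.03)[:,:2]; 
a=np.radians(-13.5); ex=np.array([np.cos(a),np.sin(a)]);ey=np.array([-ex[1],ex[0]])
st=np.c_[w@ex,w@ey]; print("stone x min/max",np.percentile(st[:,0],[0,.5,99.5,100]),"ymax",np.percentile(st[:,1],[99.5,100]))
print("expected: x",np.array([.486,.013])@ex+np.array([-.065,.065])," y",np.array([.486,.013])@ey+.12)
b=np.array(r[0])/1000; print("board centre stone frame",b@ex-np.array([.486,.013])@ex,b@ey-np.array([.486,.013])@ey)
uv=np.argwhere(m)[:,::-1]; w=plane(c,uv,zb)[:,:2]; print("board x range",(w@ex).min(),(w@ex).max(),"y",(w@ey).min(),(w@ey).max())
```

```text
[0.0901 0.0906 0.0909 0.0912 0.0909 0.09  ] [0.0898 0.0902 0.0904 0.0888 0.0899 0.0892]
top z nanTraceback (most recent call last):
  File "<stdin>", line 6, in <module>
  File "m.py", line 7, in comp
    k=np.bincount(w).argmax(); return l==k,st[k]
ValueError: attempt to get argmax of an empty sequence
```

Run:
```python
from m import *
c=load("w7")
P=world(c); H=hsv(c); zb=.0902
m=(P[...,2]>zb-.008)&(H[...,1]<60)&(H[...,2]>140); m,_=comp(c,m,(260,200))
ms=(np.abs(P[...,2]-.03)<.008)&(H[...,1]<90); ms,_=comp(c,ms,(100,200))
a=np.radians(-13.5); ex=np.array([np.cos(a),np.sin(a)]);ey=np.array([-ex[1],ex[0]]);s0=np.array([.486,.013])
for k,mm,z in(("stone",ms,.03),("board",m,zb)):
    uv=np.argwhere(mm)[:,::-1]; w=plane(c,uv,z)[:,:2]-s0
    print(k,mm.sum(),"x",np.percentile(w@ex,[0,.5,99.5,100]),"y",np.percentile(w@ey,[0,.5,99.5,100]))
```

```text
stone 34068 x [-0.064  -0.0634  0.0642  0.0659] y [-0.1041 -0.097   0.1083  0.1193]
board 22651 x [-0.0622 -0.0616  0.0543  0.0571] y [0.0665 0.0669 0.1201 0.1206]
```

Stone edges fit the earlier pose. The board sits 2.8 mm too far along x and 1 mm too far along y, so I'll correct that and lower it.

arm_command(
  series=[
    [[0.06,-0.004,-0.009,0],[0.1,-0.004,-0.01,0],[0.14,-0.004,-0.01,0],[0.165,-0.004,-0.01,0],[0.175,-0.004,-0.01,0],[0.18,-0.004,-0.01,0],[0.18,-0.004,-0.01,0],[0.18,-0.004,-0.01,0]],
  ],
)

```text
time_s: 9.8
tcp_pos: [0.5058, 0.1027, 0.0361]
ee_rot: [0.185, 1.562, -0.184]
wrist_force: [-0.2, -0.5, -0.6]
opening: 0.607
```

Run:
```python
from cap import *
from m import *
st=cap("wrist","w8"); rows(st,.5076,.103,.036,76.5)
c=load("w8"); P=world(c); print(P[132:335:20,260,2])
```

```text
t 9.8 tcp [0.5058 0.1027 0.0361] jawyaw 76.52 tilt [ 0.001   0.0003 -1.    ] tool z [ 0.9724 -0.2332  0.0009] q6 -1.1574650257246388 F [-0.2129 -0.5075 -0.6353] open 0.6073143225984168
 [0.0003 0.0027 0.0067 0.    ] turn 0.0 dist 0.0018 rows>= 1
[0.0434 0.0428 0.0439 0.044  0.0439 0.044  0.043  0.0428 0.0423 0.0435
 0.0435]
```

arm_command(
  series=[
    [[0.003,0.002,0.006,0],[0.007,0.002,0.006,0],[0.007,0.002,0.006,0],[0.007,0.002,0.006,0]],
  ],
)

```text
time_s: 10.18
tcp_pos: [0.507, 0.1028, 0.0354]
ee_rot: [0.185, 1.562, -0.185]
wrist_force: [-2.8, -0.5, 9.8]
opening: 0.609
```

Run:
```python
from cap import *
st=get_state(); info(st)
```

```text
t 10.18 tcp [0.507  0.1028 0.0354] jawyaw 76.52 tilt [ 0.0005  0.0002 -1.    ] tool z [ 0.9724 -0.2332  0.0004] q6 -1.1576744466433462 F [-2.7549 -0.4941  9.8107] open 0.6087339978233184
```

Contact (9.8 N up). Releasing, then rising.

arm_command(
  series=[
    [[0,0,0,0],[0,0,0,0],[0,0,0,0],[0,0,0,0],[0,0,0,0],[-0.1,0,0,0],[-0.3,0,0,0],[-0.5,0,0,0],[-0.7,0,0,0],[-0.9,0,0,0],[-0.9,0,-0.1,0],[-0.9,0,-0.1,0],[-0.9,0,-0.1,0]],
  ],
  jaw=1,
)

```text
time_s: 11.27
tcp_pos: [0.4829, 0.1089, 0.2611]
ee_rot: [0.185, 1.558, -0.183]
wrist_force: [0.7, -0.3, -0.9]
opening: 0.998
```

```bash
cat >> m.py <<'E'
def sface(c,seed,z,satmax=90,vmin=0,tol=.006):
    P=world(c);H=hsv(c)
    m=(np.abs(P[...,2]-z)<tol)&(H[...,1]<satmax)&(H[...,2]>vmin)
    m,st=comp(c,m,seed); return m,float(np.median(P[...,2][m])),rect(c,m,z)
E
python3 - <<'E'
from cap import *
from m import *
st=cap("wrist","w9")
c=load("w9"); P=world(c)
H=hsv(c); m=(np.abs(P[...,2]-.042)<.008)&(H[...,2]>150)&(H[...,1]<60)
n,l,s,ce=cv2.connectedComponentsWithStats(m.astype(np.uint8)); k=1+s[1:,4].argmax()
r=rect(c,l==k,.042); print(s[k],np.median(P[...,2][l==k]),r)
a=np.radians(-13.5); ex=np.array([np.cos(a),np.sin(a)]);ey=np.array([-ex[1],ex[0]]);s0=np.array([.486,.013])
b=np.array(r[0])/1000-s0; print("board in stone",b@ex,b@ey)
rows(st,.629,.268,.2,53.8)
E
```

```text
t 11.27 tcp [0.4829 0.1089 0.2611] jawyaw 76.55 tilt [ 0.0049  0.001  -1.    ] tool z [ 0.9726 -0.2326  0.0045] q6 -1.137487420830443 F [ 0.6673 -0.3337 -0.8511] open 0.9979898515512803
[ 236  133   45  100 4259] 0.04288258146153173 ((507.65814208984375, 102.45380401611328), (54.29383087158203, 128.9395751953125), 76.62461853027344)
board in stone 0.0001771500730265039 0.09203818115102391
 [0.2481 0.7543 0.4193 0.0632] turn 22.7 dist 0.2245 rows>= 6
```

View pics/w9.png

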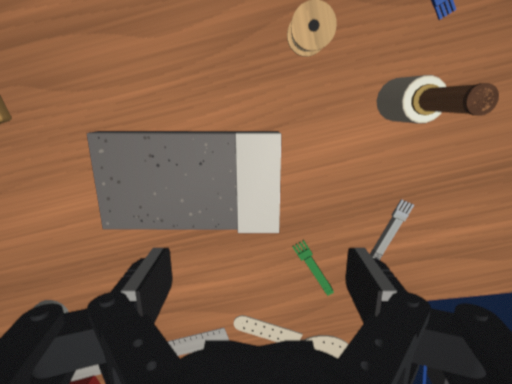

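The board is flush: (0.2, 92.0) mm in the stone frame, 0.1° off. Now the chisel.

arm_command(
  series=[
    [[0.1,0.75,0.42,0.063],[0.2,0.75,0.42,0.063],[0.25,0.75,0.42,0.063],[0.25,0.75,0.42,0.063],[0.25,0.75,0.42,0.063],[0.25,0.75,0.42,0.063],[0.25,0.75,0.42,0.063],[0.25,0.75,0.42,0.063],[0.25,0.75,0.42,0.063],[0.25,0.75,0.42,0.063]],
  ],
)

```text
time_s: 12.15
tcp_pos: [0.6279, 0.2653, 0.1967]
ee_rot: [0.495, 1.514, -0.495]
wrist_force: [0.7, -1.8, -0.1]
opening: 1.003
```

```bash
cat > chis.py <<'E'
from m import *
def chis(c,seed,z):
    P=world(c);H=hsv(c)
    m=(np.abs(P[...,2]-z)<.008)&(H[...,1]<90)&(H[...,2]>90)
    m,st=comp(c,m,seed,8); uv=np.argwhere(m)[:,::-1]; w=plane(c,uv,z)[:,:2]
    r=cv2.minAreaRect((w*1000).astype(np.float32)); 
    # shank axis by fitLine
    for it in range(3):
        if it==0: q=w
        vx,vy,x0,y0=cv2.fitLine(q.astype(np.float32),cv2.DIST_HUBER,0,.001,.001).ravel()
        d=np.array([vx,vy]); o=np.array([x0,y0]); n=np.array([-vy,vx])
        s=(w-o)@d; t=(w-o)@n
        # which end wider
        lo,hi=s.min(),s.max()
        wl=np.ptp(t[s<lo+.015]); wh=np.ptp(t[s>hi-.015])
        fork=1 if wh>wl else -1
        sk=s if fork>0 else -s
        L=sk.max()-sk.min(); q=w[sk<sk.min()+.07]
    ctr_s=(s.min()+s.max())/2
    c_mid=o+d*ctr_s+n*np.mean(t[(sk<sk.min()+.07)])
    ax=d*fork
    return c_mid,ax,np.degrees(np.arctan2(ax[1],ax[0])),L,(wl,wh),float(np.median(P[...,2][m])),r
E
python3 - <<'E'
from cap import *
from chis import *
st=cap("wrist","w10"); c=load("w10")
E
```

```text
t 12.15 tcp [0.6279 0.2653 0.1967] jawyaw 53.78 tilt [-0.0005 -0.0004 -1.    ] tool z [ 0.8068 -0.5908 -0.0002] q6 -0.5556350348522157 F [ 0.7331 -1.7833 -0.0924] open 1.0026941583065945
```

View pics/w10.png

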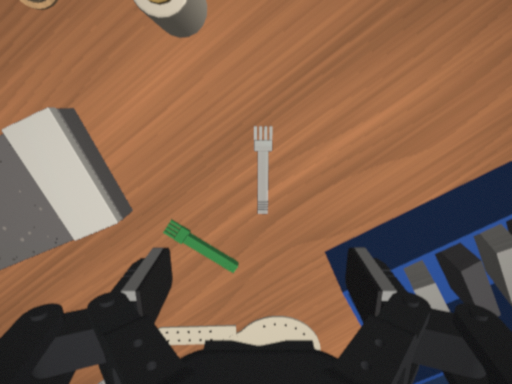

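The steel chisel is at (263,170), fork up-image. The green decoy is at (200,245) and the blue box corner at (328,250).

Run:
```python
from cap import *
from chis import *
c=load("w10")
print(chis(c,(263,180),.012)); c2=load("w2"); print(chis(c2,(264,260),.012))
P=world(c); H=hsv(c); m=(H[...,0]>100)&(H[...,0]<130)&(H[...,1]>120)
q=P[m]; q=q[q[:,2]<.2]; print("box min z max",q[:,2].max())
p0=np.array([.629,.268])
M=R.from_rotvec(get_state()['ee_rot']).as_matrix()
rel=(q[:,:2]-p0); ty=rel@M[:2,1]; tz=rel@M[:2,2]
for a in(-.02,0,.02,.04,.06):
    s=(abs(tz-a)<.01)&(ty>0); print(a, ty[s].min() if s.any() else None, q[s][:,2].max() if s.any() else None)
rows(get_state(),.629,.268,.08,53.8)
```

```text
(array([0.6298, 0.2689]), array([-0.8025,  0.5967], dtype=float32), np.float32(143.36555), np.float64(0.09977057705872969), (np.float64(0.019328963315467143), np.float64(0.011807335869257288)), 0.012304407048093047, ((629.760498046875, 268.9508972167969), (19.325870513916016, 99.72589111328125), 53.556827545166016))
(array([0.6291, 0.2687]), array([-0.8064,  0.5914], dtype=float32), np.float32(143.74423), np.float64(0.10245557691600929), (np.float64(0.020312533316597957), np.float64(0.013313013064975392)), 0.012082788614366846, ((628.8834838867188, 268.4261779785156), (20.513381958007812, 102.46063995361328), 53.682640075683594))
box min z max 0.09466432054054927
-0.02 None None
0 0.24783764205411207 0.05252720445364112
0.02 0.21242062069699794 0.08697920603114218
0.04 0.17549483315225975 0.08739918012186287
0.06 0.14101143532856586 0.09466432054054927
 [ 0.4691  0.0106 -0.0031 -0.0001] turn -0.0 dist 0.1173 rows>= 3
```

Run:
```python
from cap import *
rows(get_state(),.636,.264,.05,53.4)
```

```text
[0.5891 0.0142 0.0289 0.0011] turn 0.4 dist 0.1475 rows>= 4
```

arm_command(
  series=[
    [[0.15,0.014,0.029,0.001],[0.3,0.014,0.029,0.001],[0.45,0.014,0.029,0.001],[0.589,0.014,0.029,0.001],[0.589,0.014,0.029,0.001],[0.589,0.014,0.029,0.001],[0.589,0.014,0.029,0.001]],
  ],
  jaw=0,
)

```text
time_s: 12.78
tcp_pos: [0.6378, 0.2652, 0.0522]
ee_rot: [0.502, 1.509, -0.497]
wrist_force: [0.8, 0.8, 0.7]
opening: 0.498
```

Run:
```python
from cap import *
st=cap("wrist","w11"); rows(st,.636,.264,.004,53.4)
```

```text
t 12.78 tcp [0.6378 0.2652 0.0522] jawyaw 53.45 tilt [ 0.0041  0.0017 -1.    ] tool z [ 0.8033 -0.5956  0.0023] q6 -0.5554639932695213 F [0.808  0.7746 0.7348] open 0.4984872163626741
 [ 0.1928 -0.0091 -0.0034  0.0001] turn 0.0 dist 0.0483 rows>= 2
```

View pics/w11.png

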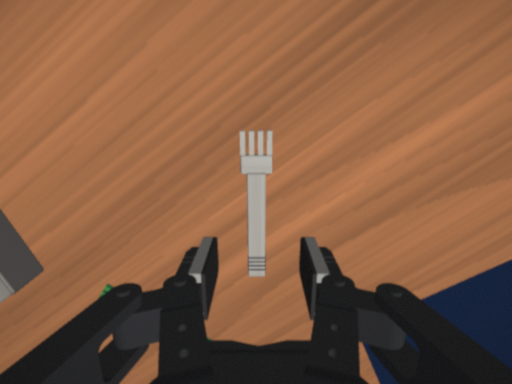

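The chisel is centred between the fingers at (257,215). Descending.

arm_command(
  series=[
    [[0.08,-0.009,-0.003,0],[0.15,-0.009,-0.003,0],[0.18,-0.009,-0.003,0],[0.192,-0.009,-0.003,0],[0.192,-0.009,-0.003,0],[0.192,-0.009,-0.003,0]],
  ],
)

```text
time_s: 13.33
tcp_pos: [0.6355, 0.2641, 0.003]
ee_rot: [0.501, 1.51, -0.497]
wrist_force: [0.1, 0.4, -0.9]
opening: 0.503
```

arm_command(
  series=[
    [[0,0,0,0],[0,0,0,0],[0,0,0,0],[0,0,0,0],[0,0,0,0],[0,0,0,0],[0,0,0,0],[0,0,0,0]],
  ],
  jaw=-1,
)

```text
time_s: 14.0
tcp_pos: [0.6351, 0.264, 0.0025]
ee_rot: [0.5, 1.511, -0.498]
wrist_force: [-0.3, 0.0, 5.6]
opening: 0.117
```

Run:
```python
from cap import *
st=cap("wrist","w12")
```

```text
t 14.0 tcp [0.6351 0.264  0.0025] jawyaw 53.48 tilt [ 0.0019  0.0009 -1.    ] tool z [ 0.8036 -0.5951  0.001 ] q6 -0.5562949834486711 F [-0.2749  0.0356  5.6276] open 0.11684901348332948
```

View pics/w12.png

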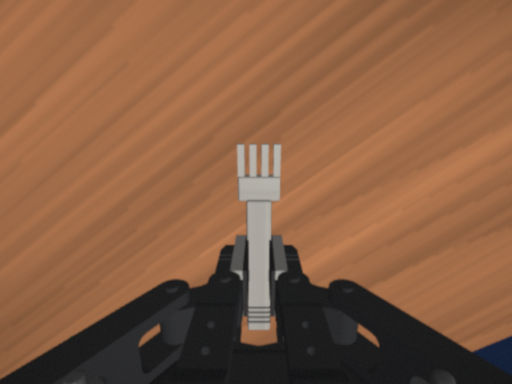

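Gripped. Lift and carry.

arm_command(
  series=[
    [[-0.05,0,0,0],[-0.15,0,0,0],[-0.25,0,0,0],[-0.35,0,0,0],[-0.45,0,0,0],[-0.45,0,0,0],[-0.45,0,0,0]],
  ],
)

```text
time_s: 14.63
tcp_pos: [0.6351, 0.2639, 0.1157]
ee_rot: [0.501, 1.51, -0.497]
wrist_force: [-0.3, 0.1, -1.2]
opening: 0.117
```

Run:
```python
from cap import *
st=get_state();info(st); rows(st,.5155,.1006,.09,76.6)
```

```text
t 14.63 tcp [0.6351 0.2639 0.1157] jawyaw 53.47 tilt [ 0.0032  0.0013 -1.    ] tool z [ 0.8036 -0.5952  0.0018] q6 -0.5562383559755426 F [-0.2512  0.1183 -1.1853] open 0.11741057650475585
 [ 0.1006 -0.8099  0.0041 -0.0642] turn -23.1 dist 0.204 rows>= 5
```

arm_command(
  series=[
    [[0,-0.15,0.004,-0.064],[0,-0.3,0.004,-0.064],[0,-0.45,0.004,-0.064],[0,-0.6,0.004,-0.064],[0,-0.75,0.004,-0.064],[0.05,-0.81,0.004,-0.064],[0.1,-0.81,0.004,-0.064],[0.1,-0.81,0.004,-0.064],[0.1,-0.81,0.004,-0.064],[0.1,-0.81,0.004,-0.064]],
  ],
)

```text
time_s: 15.47
tcp_pos: [0.515, 0.1007, 0.0886]
ee_rot: [0.184, 1.563, -0.184]
wrist_force: [-0.4, -0.1, -0.4]
opening: 0.114
```

Run:
```python
from cap import *
st=cap("wrist","w13"); rows(st,.5155,.1006,.046,76.6)
```

```text
t 15.47 tcp [0.515  0.1007 0.0886] jawyaw 76.54 tilt [-0.0005  0.0001 -1.    ] tool z [ 0.9725 -0.2328 -0.0005] q6 -1.1649150779437958 F [-0.377  -0.0763 -0.3618] open 0.11420977672464122
 [ 0.1702  0.0002  0.0021 -0.0002] turn -0.1 dist 0.0426 rows>= 2
```

View pics/w13.png

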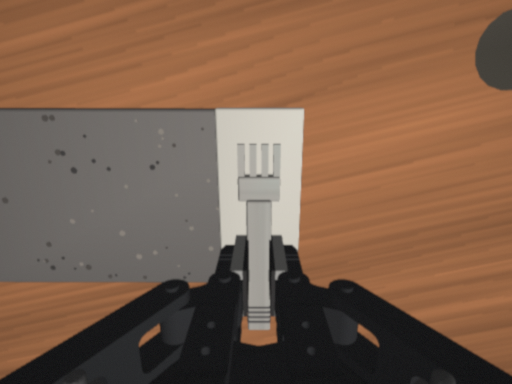

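The chisel (259,235) lies along the board's middle. Lowering until it touches.

arm_command(
  series=[
    [[0.06,0,0.002,0],[0.11,0,0.002,0],[0.15,0,0.002,0],[0.165,0,0.002,0],[0.172,0,0.002,0],[0.172,0,0.002,0],[0.172,0,0.002,0]],
  ],
)

```text
time_s: 16.1
tcp_pos: [0.5157, 0.1004, 0.0463]
ee_rot: [0.185, 1.562, -0.184]
wrist_force: [0.2, -0.3, -0.0]
opening: 0.114
```

arm_command(
  series=[
    [[0.004,0,0,0],[0.008,0,0,0],[0.008,0,0,0],[0.008,0,0,0]],
  ],
)

```text
time_s: 16.43
tcp_pos: [0.5157, 0.1003, 0.0445]
ee_rot: [0.185, 1.561, -0.184]
wrist_force: [-0.3, 0.6, 3.7]
opening: 0.122
```

arm_command(
  series=[
    [[0,0,0,0],[0,0,0,0],[0,0,0,0],[0,0,0,0],[-0.05,0,0,0],[-0.15,0,0,0],[-0.3,0,0,0],[-0.5,0,0,0],[-0.7,0,0,0],[-0.8,0,0,0],[-0.8,0,0,0],[-0.8,0,0,0]],
  ],
  jaw=-0.3,
)

```text
time_s: 17.43
tcp_pos: [0.5164, 0.1004, 0.2464]
ee_rot: [0.186, 1.557, -0.183]
wrist_force: [-0.5, 1.0, -0.1]
opening: 0.347
```

Run:
```python
from cap import *
st=cap("wrist","w14"); rows(st,.40,-.20,.26)
```

```text
t 17.43 tcp [0.5164 0.1004 0.2464] jawyaw 76.51 tilt [ 0.006   0.0011 -1.    ] tool z [ 0.9724 -0.2332  0.0056] q6 -1.1653075922543568 F [-0.5067  1.0033 -0.1126] open 0.34720434367523856
 [-0.0586 -1.2769 -0.1721  0.    ] turn 0 dist 0.3224 rows>= 8
```

View pics/w14.png

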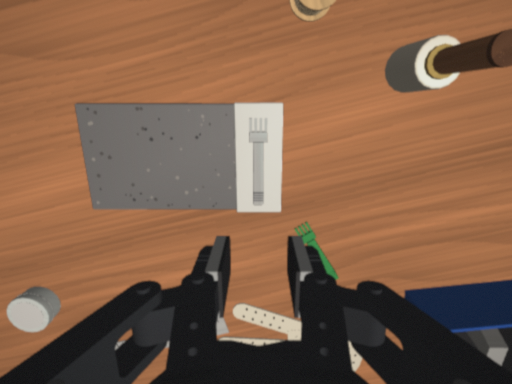

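The chisel is at board middle (258,161) and released. The tin is visible at (35,310). Moving to the right side to measure the anvil and tin.

arm_command(
  series=[
    [[-0.3,-0.16,-0.1,0],[-0.3,-0.32,-0.2,0],[-0.3,-0.48,-0.3,0],[-0.3,-0.64,-0.3,0],[-0.3,-0.8,-0.3,0],[-0.3,-0.96,-0.3,0],[-0.3,-1,-0.3,0],[-0.3,-1,-0.3,0],[-0.3,-1,-0.3,0],[-0.3,-1,-0.3,0]],
  ],
  jaw=1,
)

```text
time_s: 18.32
tcp_pos: [0.3835, -0.1251, 0.3172]
ee_rot: [0.187, 1.566, -0.185]
wrist_force: [0.8, 0.2, -0.5]
opening: 1.001
```

arm_command(
  series=[
    [[0,-0.15,0.2,0],[0,-0.35,0.3,0],[0,-0.4,0.3,0],[0,-0.4,0.3,0],[0,-0.4,0.3,0],[0,-0.4,0.3,0]],
  ],
)

```text
time_s: 18.82
tcp_pos: [0.4339, -0.2384, 0.3177]
ee_rot: [0.185, 1.565, -0.182]
wrist_force: [0.3, -0.4, 0.0]
opening: 1.004
```

Run:
```python
from cap import *
st=cap("wrist","w15"); rows(st,.4515,-.315,.1)
```

```text
t 18.82 tcp [ 0.4339 -0.2384  0.3177] jawyaw 76.62 tilt [-0.0021  0.0024 -1.    ] tool z [ 0.9728 -0.2315 -0.0026] q6 -1.8635916862751452 F [ 0.3018 -0.3612  0.041 ] open 1.004182320767875
 [ 0.8698 -0.2835  0.1417  0.    ] turn 0 dist 0.2314 rows>= 6
```

View pics/w15.png

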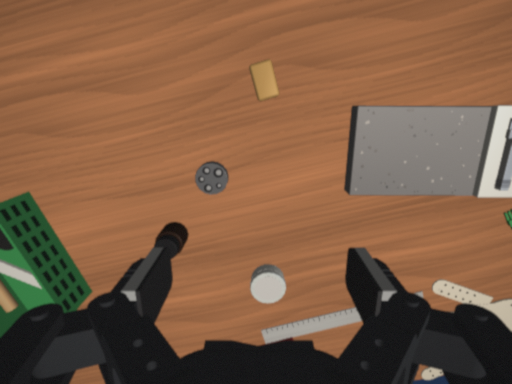

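The anvil is at (212,178) with its dimples visible, the tin at (268,285), the jar at (172,238) and the wax at (264,80).

Run:
```python
from m import *
for n,items in(("w15",(("anvil",(212,178),.018),("tin",(268,289),.03))),("w14",(("tin",(32,312),.03),)),("w3",(("anvil",(57,234),.018),))):
    c=load(n)
    for k,s,z in items:
        P=world(c);H=hsv(c)
        m=(np.abs(P[...,2]-z)<.007)&(H[...,1]<80)
        m,_=comp(c,m,s); uv=np.argwhere(m)[:,::-1]; w=plane(c,uv,z)[:,:2]
        ct,r=cv2.minEnclosingCircle((w*1000).astype(np.float32))
        print(n,k,m.sum(),"medz",np.median(P[...,2][m]),"circle",ct,2*r,"centroid",w.mean(0),"px",uv.mean(0))
c=load("w15");P=world(c);print("jar",P[232,175],"wax",P[80,264])
# stone recheck
m,z,r=sface(c,(410,150),.03);
```

```text
w15 anvil 799 medz 0.018965985094666737 circle (451.6343994140625, -316.64617919921875) 49.98079299926758 centroid [ 0.4512 -0.3167] px [211.1114 177.9237]
w15 tin 933 medz 0.03104691736134485 circle (650.20654296875, -273.8819885253906) 63.688289642333984 centroid [ 0.65   -0.2741] px [267.5681 286.6699]
w14 tin 1301 medz 0.031223850534149333 circle (650.4459838867188, -270.6281433105469) 68.6710433959961 centroid [ 0.6502 -0.271 ] px [ 29.123  313.1499]
w3 anvil 622 medz 0.019147964665165468 circle (449.92108154296875, -314.60284423828125) 55.01564407348633 centroid [ 0.4512 -0.3144] px [ 55.9325 230.701 ]
jar [ 0.5161 -0.3896  0.0393] wax [ 0.3337 -0.2068  0.0205]
```

arm_command(
  series=[
    [[0.1,-0.14,0.07,0],[0.25,-0.284,0.142,0],[0.4,-0.284,0.142,0],[0.55,-0.284,0.142,0],[0.7,-0.284,0.142,0],[0.87,-0.284,0.142,0],[0.92,-0.284,0.142,0],[0.92,-0.284,0.142,0],[0.92,-0.284,0.142,0]],
  ],
)

```text
time_s: 19.62
tcp_pos: [0.4519, -0.3159, 0.0889]
ee_rot: [0.184, 1.564, -0.183]
wrist_force: [0.5, -0.3, 0.6]
opening: 1.002
```

Run:
```python
from cap import *
st=cap("wrist","w16"); rows(st,.4514,-.3166,.002)
```

```text
t 19.62 tcp [ 0.4519 -0.3159  0.0889] jawyaw 76.63 tilt [-0.0005  0.0008 -1.    ] tool z [ 0.9729 -0.2312 -0.0007] q6 -1.968820775606374 F [ 0.5457 -0.2563  0.6112] open 1.001957106344558
 [ 0.3477 -0.0034 -0.001   0.    ] turn 0 dist 0.0869 rows>= 3
```

View pics/w16.png

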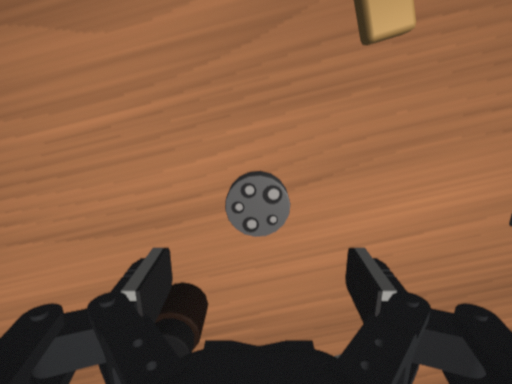

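Centred at (257,204), and the jar is about 50 mm clear of the fingers. Descend and grip.

arm_command(
  series=[
    [[0.1,-0.003,-0.001,0],[0.2,-0.003,-0.001,0],[0.3,-0.003,-0.001,0],[0.345,-0.003,-0.001,0],[0.345,-0.003,-0.001,0],[0.345,-0.003,-0.001,0]],
  ],
)

```text
time_s: 20.17
tcp_pos: [0.4525, -0.3186, 0.0043]
ee_rot: [0.183, 1.56, -0.185]
wrist_force: [-0.7, -0.0, 0.1]
opening: 1.002
```

arm_command(
  series=[
    [[0,0,0,0],[0,0,0,0],[0,0,0,0],[0,0,0,0],[0,0,0,0],[0,0,0,0],[0,0,0,0],[0,0,0,0]],
  ],
  jaw=-1,
)

```text
time_s: 20.83
tcp_pos: [0.4521, -0.3186, 0.0045]
ee_rot: [0.184, 1.56, -0.186]
wrist_force: [-0.8, 0.9, 8.2]
opening: 0.554
```

Run:
```python
from cap import *
st=cap("wrist","w17")
```

```text
t 20.83 tcp [ 0.4521 -0.3186  0.0045] jawyaw 76.5 tilt [ 0.0026 -0.0015 -1.    ] tool z [ 0.9724 -0.2334  0.0029] q6 -1.970630829402326 F [-0.7932  0.8747  8.1763] open 0.554276993262808
```

View pics/w17.png

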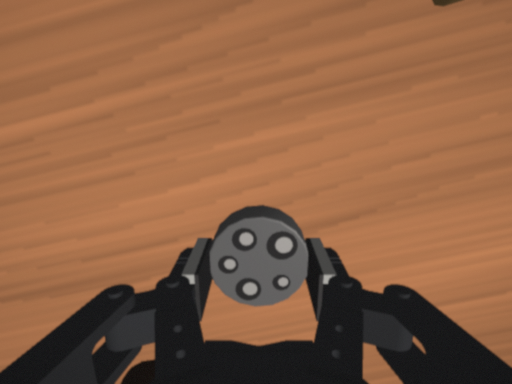

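arm_command(
  series=[
    [[-0.05,0,0,0],[-0.12,0,0,0],[-0.2,0,0,0],[-0.3,0,0,0],[-0.4,0,0,0],[-0.5,0,0,0],[-0.5,0,0,0],[-0.5,0,0,0]],
  ],
)

```text
time_s: 21.55
tcp_pos: [0.4516, -0.3185, 0.1287]
ee_rot: [0.184, 1.56, -0.186]
wrist_force: [-0.3, 0.1, -2.8]
opening: 0.558
```

Run:
```python
from cap import *
st=cap("wrist","w18"); rows(st,.4796,-.0137,.10,76.5)
```

```text
t 21.55 tcp [ 0.4516 -0.3185  0.1287] jawyaw 76.51 tilt [ 0.0026 -0.0018 -1.    ] tool z [ 0.9724 -0.2333  0.0029] q6 -1.9705566661779161 F [-0.2811  0.08   -2.7625] open 0.5580449303190596
 [ 0.1129  1.2118 -0.1757  0.    ] turn 0.0 dist 0.3074 rows>= 8
```

View pics/w18.png

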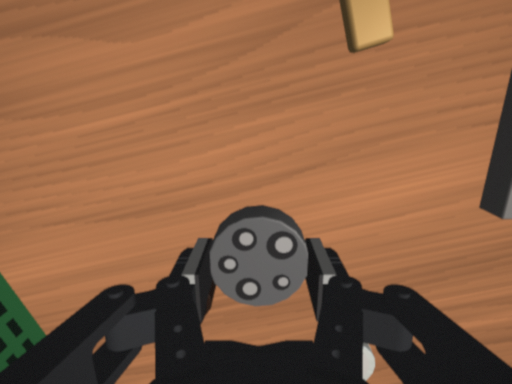

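Held at 2.8 N, and the view is unchanged. Carry it to the stone.

arm_command(
  series=[
    [[0,0.16,-0.03,0],[0,0.32,-0.06,0],[0,0.48,-0.1,0],[0,0.64,-0.13,0],[0,0.8,-0.17,0],[0,0.96,-0.176,0],[0,1,-0.176,0],[0,1,-0.176,0],[0,1,-0.176,0]],
  ],
)

```text
time_s: 22.35
tcp_pos: [0.4659, -0.0645, 0.1263]
ee_rot: [0.183, 1.566, -0.184]
wrist_force: [-0.2, -0.6, -2.4]
opening: 0.554
```

Run:
```python
from cap import *
st=get_state(); rows(st,.4796,-.0137,.06,76.5)
```

```text
[0.2649 0.2106 0.0072 0.0004] turn 0.1 dist 0.0846 rows>= 3
```

arm_command(
  series=[
    [[0.05,0.13,0.007,0],[0.12,0.211,0.007,0],[0.2,0.211,0.007,0],[0.265,0.211,0.007,0],[0.265,0.211,0.007,0],[0.265,0.211,0.007,0],[0.265,0.211,0.007,0]],
  ],
)

```text
time_s: 22.93
tcp_pos: [0.4811, -0.015, 0.0617]
ee_rot: [0.186, 1.562, -0.186]
wrist_force: [0.6, -0.2, -2.0]
opening: 0.556
```

Run:
```python
from cap import *
st=cap("wrist","w19"); rows(st,.4796,-.0137,.037,76.5)
```

```text
t 22.93 tcp [ 0.4811 -0.015   0.0617] jawyaw 76.42 tilt [ 0.0007 -0.0001 -1.    ] tool z [ 0.972  -0.2348  0.0007] q6 -1.3886032140834308 F [ 0.5995 -0.1513 -2.0202] open 0.5557477796554926
 [ 0.0988  0.0036 -0.0072 -0.0002] turn -0.1 dist 0.0248 rows>= 1
```

View pics/w19.png

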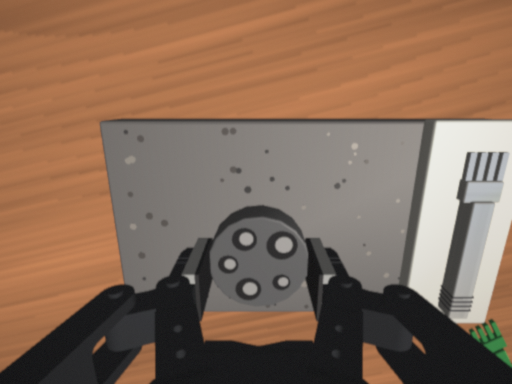

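arm_command(
  series=[
    [[0.03,0.003,-0.007,0],[0.06,0.003,-0.007,0],[0.085,0.003,-0.007,0],[0.095,0.003,-0.007,0],[0.102,0.003,-0.007,0],[0.102,0.003,-0.007,0],[0.102,0.003,-0.007,0]],
  ],
)

```text
time_s: 23.57
tcp_pos: [0.4792, -0.0127, 0.0357]
ee_rot: [0.185, 1.563, -0.185]
wrist_force: [-0.5, -0.4, -1.5]
opening: 0.555
```

arm_command(
  series=[
    [[0.003,0,0,0],[0.006,0,0,0],[0.006,0,0,0],[0.006,0,0,0]],
  ],
)

```text
time_s: 23.9
tcp_pos: [0.4794, -0.0127, 0.0346]
ee_rot: [0.185, 1.562, -0.185]
wrist_force: [0.0, 0.1, -0.1]
opening: 0.553
```

The weight is on the stone (force went from -2.4 to -0.1 N). Release and rise.

arm_command(
  series=[
    [[0.003,0,0,0],[0.003,0,0,0],[0.003,0,0,0],[0.003,0,0,0],[0.003,0,0,0],[0.003,0,0,0],[-0.1,0,0,0],[-0.25,0,0,0],[-0.4,0,0,0],[-0.6,0,0,0],[-0.8,0,-0.1,0],[-0.8,0,-0.2,0],[-0.8,0,-0.2,0],[-0.8,0,-0.2,0]],
  ],
  jaw=1,
)

```text
time_s: 25.07
tcp_pos: [0.4301, -0.0009, 0.2357]
ee_rot: [0.185, 1.559, -0.184]
wrist_force: [0.7, 0.1, -0.8]
opening: 1.001
```

Run:
```python
from cap import *
from chis import *
st=cap("wrist","w20"); rows(st,.55,-.2,.24);
```

```text
t 25.07 tcp [ 0.4301 -0.0009  0.2357] jawyaw 76.55 tilt [ 0.0037 -0.0001 -1.    ] tool z [ 0.9725 -0.2327  0.0037] q6 -1.3648629459324 F [ 0.7162  0.0749 -0.8294] open 1.0012776293276864
 [-0.0154 -0.6628  0.652   0.    ] turn 0 dist 0.2325 rows>= 6
```

View pics/w20.png

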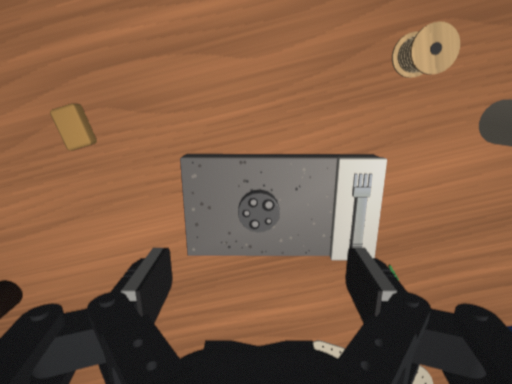

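Run:
```python
from cap import *
from chis import *
c=load("w20"); P=world(c);H=hsv(c)
a=np.radians(-13.5); ex=np.array([np.cos(a),np.sin(a)]);ey=np.array([-ex[1],ex[0]]);s0=np.array([.486,.013])
m=(np.abs(P[...,2]-.050)<.007)&(H[...,1]<80); m,_=comp(c,m,(259,211)); uv=np.argwhere(m)[:,::-1]; w=plane(c,uv,.048)[:,:2]
ct,r=cv2.minEnclosingCircle((w*1000).astype(np.float32)); ct=np.array(ct)/1000-s0
print("anvil",m.sum(),np.median(P[...,2][m]),2*r,ct@ex,ct@ey)
rows(get_state(),.64,-.26,.24)
```

```text
anvil 1323 0.04889065300044482 50.700992584228516 -0.0010262900707675318 -0.026941851981554618
 [-0.021  -0.8119  1.0569  0.    ] turn 0 dist 0.3332 rows>= 8
```

The anvil is at (-1.0, -26.9) mm in the stone frame (target 0, -27.5). Now the tin.

arm_command(
  series=[
    [[0,-0.13,0.15,0],[0,-0.25,0.28,0],[0,-0.35,0.42,0],[0,-0.46,0.56,0],[0,-0.57,0.7,0],[0,-0.68,0.84,0],[0,-0.8,0.95,0],[0.2,-0.84,1.0,0],[0.3,-0.84,1.0,0],[0.3,-0.84,1.0,0],[0.3,-0.84,1.0,0]],
  ],
)

```text
time_s: 26.03
tcp_pos: [0.623, -0.2635, 0.1539]
ee_rot: [0.188, 1.572, -0.183]
wrist_force: [-0.1, -0.3, -0.4]
opening: 1.001
```

Run:
```python
from cap import *
from m import *
st=cap("wrist","w21"); c=load("w21")
print([tuple(x) for x in [P for P in []]])
```

```text
t 26.03 tcp [ 0.623  -0.2635  0.1539] jawyaw 76.45 tilt [-0.009   0.0043 -1.    ] tool z [ 0.9721 -0.2342 -0.0098] q6 -1.7516735406743733 F [-0.1052 -0.2935 -0.36  ] open 1.0012060050626839
[]
```

View pics/w21.png

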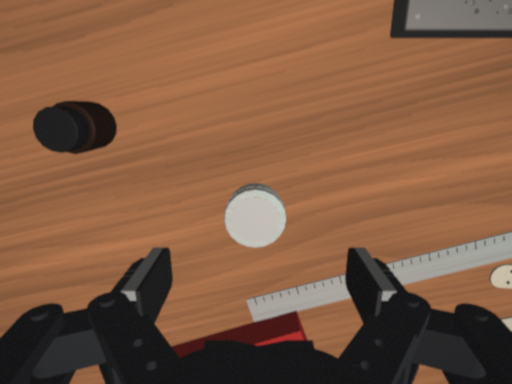

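Run:
```python
from cap import *
from m import *
c=load("w21");P=world(c);H=hsv(c)
m=(np.abs(P[...,2]-.03)<.007)&(H[...,1]<80)&(H[...,2]>120); m,_=comp(c,m,(256,218)); uv=np.argwhere(m)[:,::-1]; w=plane(c,uv,.03)[:,:2]
ct,r=cv2.minEnclosingCircle((w*1000).astype(np.float32)); print("tin",np.median(P[...,2][m]),ct,2*r)
ct=np.array(ct)/1000
mr=((H[...,0]<6)|(H[...,0]>174))&(H[...,1]>170)&(H[...,2]>60); n,l,s,_=cv2.connectedComponentsWithStats(mr.astype(np.uint8)); k=1+s[1:,4].argmax(); q=P[l==k]
for src in("scene0",):
    c0=load(src);P0=world(c0);H0=hsv(c0);mr=((H0[...,0]<6)|(H0[...,0]>174))&(H0[...,1]>170); mr[:,:140]=0; n,l,s,_=cv2.connectedComponentsWithStats(mr.astype(np.uint8)); k=1+s[1:,4].argmax(); q0=P0[l==k]
ex=np.array([.9724,-.2334]);ey=np.array([.2334,.9724])
for Q in(q,q0):
    Q=Q[np.isfinite(Q[:,0])]; print("box z",Q[:,2].min(),Q[:,2].max(),"toolz from tin",((Q[:,:2]-ct)@ex).min(),"near |jaw|<.07:",((Q[:,:2]-ct)@ex)[abs((Q[:,:2]-ct)@ey)<.07].min())
rows(get_state(),ct[0],ct[1],.06,76.5)
```

```text
tin 0.031010067118715845 (651.881103515625, -273.9446105957031) 60.27940368652344
box z 0.0020283675356058684 0.2293867257641447 toolz from tin -0.04043866180400294 near |jaw|<.07: -0.04043866180400294
box z -0.0025118075624241953 0.03839532069133267 toolz from tin 0.09163063236534995 near |jaw|<.07: 0.09163063236534995
 [ 0.3888 -0.0156  0.1187 -0.    ] turn -0.0 dist 0.1017 rows>= 3
```

The tin is at (0.6515, -0.274), 60.3 mm across. The red box is 38 mm high and 90 mm off, so it is clear. Descend and grip.

arm_command(
  series=[
    [[0.05,-0.015,0.118,0],[0.15,-0.015,0.118,0],[0.25,-0.015,0.118,0],[0.38,-0.015,0.118,0],[0.45,-0.015,0.118,0],[0.52,-0.015,0.118,0],[0.58,-0.015,0.118,0],[0.594,-0.015,0.118,0],[0.594,-0.015,0.118,0],[0.594,-0.015,0.118,0]],
  ],
)

```text
time_s: 26.92
tcp_pos: [0.6538, -0.2741, 0.0131]
ee_rot: [0.184, 1.56, -0.185]
wrist_force: [0.4, 0.0, -0.8]
opening: 1.0
```

Run:
```python
from cap import *
st=cap("wrist","w22"); rows(st,.6515,-.2738,.005,76.5)
```

```text
t 26.92 tcp [ 0.6538 -0.2741  0.0131] jawyaw 76.55 tilt [ 0.0033 -0.0013 -1.    ] tool z [ 0.9726 -0.2326  0.0035] q6 -1.7494659250738145 F [ 0.4434  0.0227 -0.8482] open 1.0002232692865793
 [ 0.0323 -0.0009 -0.0092  0.0001] turn 0.0 dist 0.0084 rows>= 1
```

View pics/w22.png

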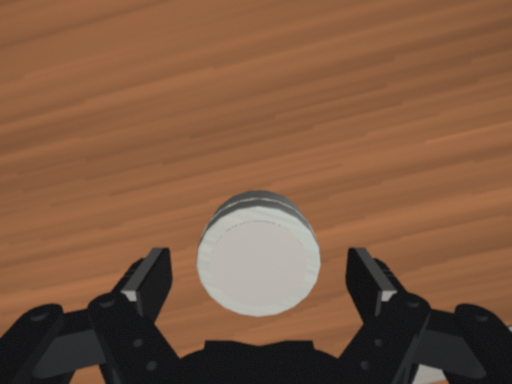

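arm_command(
  series=[
    [[0.015,-0.001,-0.009,0],[0.03,-0.001,-0.009,0],[0.032,-0.001,-0.009,0],[0.032,-0.001,-0.009,0]],
  ],
)

```text
time_s: 27.3
tcp_pos: [0.6499, -0.2738, 0.0026]
ee_rot: [0.185, 1.563, -0.185]
wrist_force: [0.1, 0.0, -0.4]
opening: 0.998
```

arm_command(
  series=[
    [[0,0,0,0],[0,0,0,0],[0,0,0,0],[0,0,0,0],[0,0,0,0],[0,0,0,0],[0,0,0,0],[0,0,0,0]],
  ],
  jaw=-1,
)

```text
time_s: 27.97
tcp_pos: [0.6507, -0.274, 0.0034]
ee_rot: [0.184, 1.562, -0.185]
wrist_force: [0.6, -1.5, 6.0]
opening: 0.683
```

Run:
```python
from cap import *
st=cap("wrist","w23")
```

```text
t 27.97 tcp [ 0.6507 -0.274   0.0034] jawyaw 76.51 tilt [ 0.0013 -0.0005 -1.    ] tool z [ 0.9724 -0.2332  0.0014] q6 -1.7503882669679454 F [ 0.5509 -1.5364  6.0479] open 0.6830929779591022
```

View pics/w23.png

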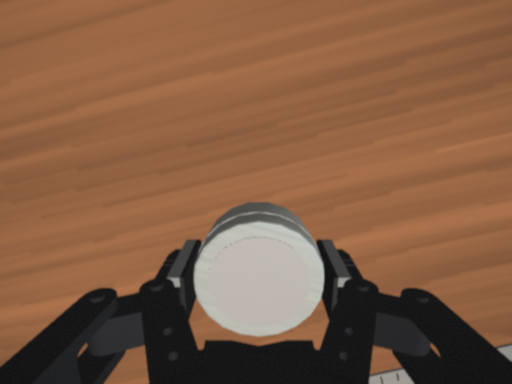

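arm_command(
  series=[
    [[-0.05,0,0,0],[-0.12,0,0,0],[-0.2,0,0,0],[-0.3,0,0,0],[-0.4,0,0,0],[-0.4,0,0,0],[-0.4,0,0,0]],
  ],
)

```text
time_s: 28.6
tcp_pos: [0.6506, -0.274, 0.1043]
ee_rot: [0.184, 1.561, -0.185]
wrist_force: [-0.2, 0.4, -0.9]
opening: 0.679
```

Run:
```python
from cap import *
st=get_state(); info(st); rows(st,.5914,-.0406,.05,76.5)
```

```text
t 28.6 tcp [ 0.6506 -0.274   0.1043] jawyaw 76.51 tilt [ 0.0022 -0.0008 -1.    ] tool z [ 0.9724 -0.2332  0.0023] q6 -1.7504356623449493 F [-0.1694  0.3967 -0.8564] open 0.679179107090674
 [ 0.2158  0.8526 -0.4484  0.    ] turn 0.0 dist 0.2468 rows>= 6
```

arm_command(
  series=[
    [[0,0.14,-0.07,0],[0,0.28,-0.14,0],[0,0.42,-0.22,0],[0,0.56,-0.29,0],[0,0.7,-0.37,0],[0.05,0.852,-0.448,0],[0.15,0.852,-0.448,0],[0.215,0.852,-0.448,0],[0.215,0.852,-0.448,0],[0.215,0.852,-0.448,0],[0.215,0.852,-0.448,0]],
  ],
)

```text
time_s: 29.52
tcp_pos: [0.5911, -0.041, 0.049]
ee_rot: [0.185, 1.563, -0.185]
wrist_force: [0.1, -0.2, -0.3]
opening: 0.676
```

Run:
```python
from cap import *
st=cap("wrist","w24"); rows(st,.5914,-.0406,.005,76.5)
```

```text
t 29.52 tcp [ 0.5911 -0.041   0.049 ] jawyaw 76.48 tilt [-0.0003  0.0001 -1.    ] tool z [ 0.9723 -0.2338 -0.0003] q6 -1.4235215514865374 F [ 0.0864 -0.1606 -0.2795] open 0.6764950735676752
 [ 0.176   0.0017  0.0008 -0.0001] turn -0.0 dist 0.044 rows>= 2
```

View pics/w24.png

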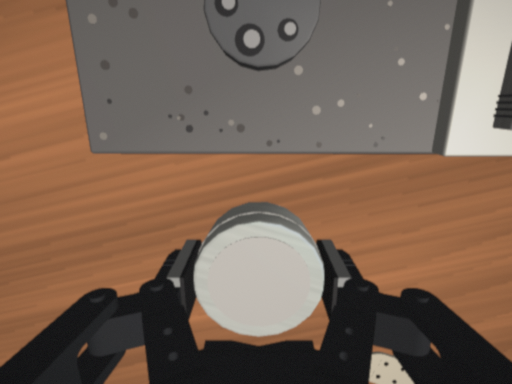

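The tin is in line with the anvil. Lowering.

arm_command(
  series=[
    [[0.05,0.001,0,0],[0.1,0.001,0,0],[0.14,0.001,0,0],[0.165,0.001,0,0],[0.175,0.001,0,0],[0.175,0.001,0,0],[0.175,0.001,0,0]],
  ],
)

```text
time_s: 30.15
tcp_pos: [0.5914, -0.0405, 0.0057]
ee_rot: [0.185, 1.562, -0.185]
wrist_force: [-0.1, 1.0, -1.0]
opening: 0.68
```

arm_command(
  series=[
    [[0.004,0,0,0],[0.008,0,0,0],[0.009,0,0,0],[0.009,0,0,0]],
  ],
)

```text
time_s: 30.48
tcp_pos: [0.5912, -0.0403, 0.0034]
ee_rot: [0.185, 1.562, -0.185]
wrist_force: [-0.0, 0.0, 0.1]
opening: 0.681
```

That is the same height as at pickup, and the weight is off. Release and rise.

arm_command(
  series=[
    [[0.002,0,0,0],[0.002,0,0,0],[0.002,0,0,0],[0.002,0,0,0],[0.002,0,0,0],[0.002,0,0,0],[-0.1,0,0,0],[-0.25,0,0,0],[-0.4,0,0,0],[-0.6,0,0,0],[-0.8,0,-0.1,0],[-0.9,0,-0.3,0],[-0.9,0,-0.5,0],[-0.9,0,-0.5,0],[-0.9,0,-0.5,0]],
  ],
  jaw=1,
)

```text
time_s: 31.73
tcp_pos: [0.464, -0.0101, 0.2301]
ee_rot: [0.185, 1.564, -0.184]
wrist_force: [-0.1, -0.5, 0.2]
opening: 0.998
```

Run:
```python
from cap import *
st=cap("wrist","w25"); rows(st,.4485,.299,.26)
```

```text
t 31.73 tcp [ 0.464  -0.0101  0.2301] jawyaw 76.56 tilt [-0.0008  0.0007 -1.    ] tool z [ 0.9726 -0.2324 -0.001 ] q6 -1.3835162501655214 F [-0.0921 -0.5099  0.2435] open 0.9981909592180608
 [-0.1187  1.1883 -0.348   0.    ] turn 0 dist 0.311 rows>= 8
```

View pics/w25.png

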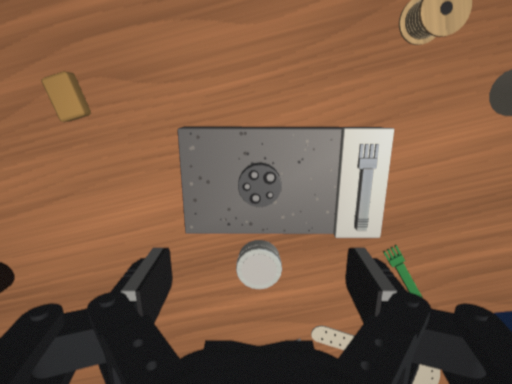

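The tin is at (260,263), behind the anvil and released. Now the maul, approached from above.

arm_command(
  series=[
    [[-0.12,0.14,-0.1,0],[-0.2,0.28,-0.2,0],[-0.2,0.42,-0.3,0],[-0.2,0.56,-0.348,0],[-0.2,0.7,-0.348,0],[-0.2,0.84,-0.348,0],[-0.2,1,-0.348,0],[-0.2,1,-0.348,0],[-0.2,1,-0.348,0],[-0.2,1,-0.348,0]],
  ],
)

```text
time_s: 32.62
tcp_pos: [0.4435, 0.252, 0.2772]
ee_rot: [0.183, 1.564, -0.186]
wrist_force: [0.0, -0.4, -0.6]
opening: 1.0
```

Run:
```python
from cap import *
from m import *
st=cap("wrist","w26"); rows(st,.4482,.2988,.2)
c=load("w26");P=world(c); m=np.abs(P[...,2]-.152)<.007; n,l,s,ce=cv2.connectedComponentsWithStats(m.astype(np.uint8))
for k in range(1,n):
    if s[k,4]>150:
        uv=np.argwhere(l==k)[:,::-1]; w=plane(c,uv,.155)[:,:2]; print(s[k],ce[k],np.median(P[...,2][l==k]),cv2.minEnclosingCircle((w*1000).astype(np.float32)),w.mean(0))
```

```text
t 32.62 tcp [0.4435 0.252  0.2772] jawyaw 76.54 tilt [-0.0012 -0.0012 -1.    ] tool z [ 0.9725 -0.2328 -0.0009] q6 -0.8411845547906348 F [ 0.0168 -0.3896 -0.5673] open 1.0001051380727455
 [ 0.3087  0.187  -0.0249  0.    ] turn 0 dist 0.0904 rows>= 3
[297 168  28  28 619] [310.2956 181.2488] 0.15578789674861898 ((448.4855651855469, 298.63787841796875), 13.668725967407227) [0.4485 0.299 ]
```

View pics/w26.png

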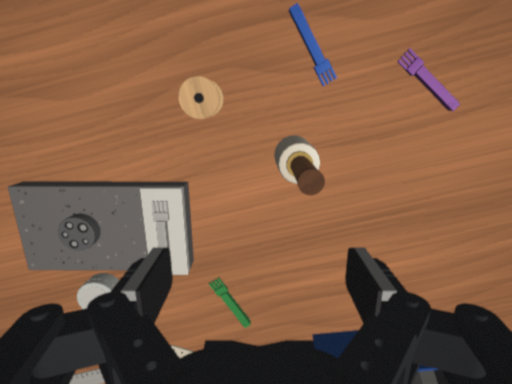

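Handle top at (0.4485, 0.299, 0.155), which agrees with before. Centre over it, then descend.

arm_command(
  series=[
    [[0,0.1,-0.024,0],[0,0.188,-0.024,0],[0.1,0.188,-0.024,0],[0.2,0.188,-0.024,0],[0.3,0.188,-0.024,0],[0.3,0.188,-0.024,0],[0.3,0.188,-0.024,0],[0.3,0.188,-0.024,0]],
  ],
)

```text
time_s: 33.33
tcp_pos: [0.4493, 0.2989, 0.2047]
ee_rot: [0.187, 1.561, -0.185]
wrist_force: [-0.3, -1.0, -0.3]
opening: 1.001
```

Run:
```python
from cap import *
st=cap("wrist","w27"); rows(st,.4485,.2988,.098)
```

```text
t 33.33 tcp [0.4493 0.2989 0.2047] jawyaw 76.43 tilt [ 0.0022  0.0014 -1.    ] tool z [ 0.9721 -0.2346  0.0018] q6 -0.7682505042087627 F [-0.313  -0.9768 -0.2665] open 1.0006727364720154
 [ 0.4267 -0.002  -0.0037  0.    ] turn 0 dist 0.1067 rows>= 3
```

View pics/w27.png

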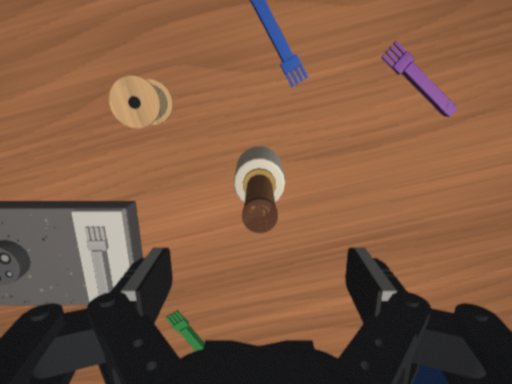

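Centred. Descend and close.

arm_command(
  series=[
    [[0.1,-0.002,-0.003,0],[0.2,-0.002,-0.003,0],[0.3,-0.002,-0.003,0],[0.4,-0.002,-0.003,0],[0.427,-0.002,-0.003,0],[0.427,-0.002,-0.003,0],[0.427,-0.002,-0.003,0]],
  ],
)

```text
time_s: 33.97
tcp_pos: [0.4486, 0.2996, 0.0979]
ee_rot: [0.186, 1.561, -0.183]
wrist_force: [0.6, 0.7, 1.0]
opening: 1.001
```

arm_command(
  series=[
    [[0,0,0,0],[0,0,0,0],[0,0,0,0],[0,0,0,0],[0,0,0,0],[0,0,0,0],[0,0,0,0],[0,0,0,0],[0,0,0,0]],
  ],
  jaw=-1,
)

```text
time_s: 34.72
tcp_pos: [0.4478, 0.2994, 0.097]
ee_rot: [0.186, 1.562, -0.184]
wrist_force: [-0.9, 0.8, 5.2]
opening: 0.265
```

Run:
```python
from cap import *
st=cap("wrist","w28")
```

```text
t 34.72 tcp [0.4478 0.2994 0.097 ] jawyaw 76.51 tilt [ 0.0012  0.0011 -1.    ] tool z [ 0.9724 -0.2333  0.0009] q6 -0.7677450515538763 F [-0.8808  0.8326  5.2078] open 0.2651918297350031
```

View pics/w28.png

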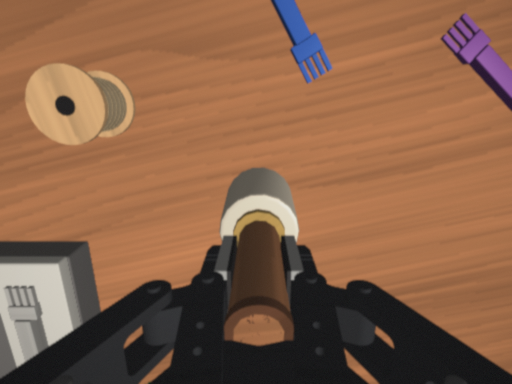

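Gripped at 0.265 (about 24 mm). Lift 14 cm and carry it over the stone to its other end.

arm_command(
  series=[
    [[-0.06,0,0,0],[-0.16,0,0,0],[-0.28,0,0,0],[-0.4,0,0,0],[-0.5,0,0,0],[-0.56,0,0,0],[-0.56,-0.06,0.01,0],[-0.56,-0.16,0.04,0],[-0.56,-0.28,0.07,0],[-0.56,-0.4,0.1,0],[-0.56,-0.52,0.13,0],[-0.56,-0.64,0.16,0],[-0.56,-0.76,0.18,0],[-0.56,-0.86,0.2,0],[-0.56,-0.9,0.21,0],[-0.56,-0.9,0.21,0],[-0.56,-0.9,0.21,0]],
  ],
)

```text
time_s: 36.18
tcp_pos: [0.4452, 0.0676, 0.2352]
ee_rot: [0.186, 1.565, -0.186]
wrist_force: [0.5, 0.5, -3.7]
opening: 0.263
```

Run:
```python
from cap import *
st=cap("side","s29"); rows(st,.4470,-.1494,.24,76.5)
```

```text
t 36.18 tcp [0.4452 0.0676 0.2352] jawyaw 76.42 tilt [-0.0024  0.0004 -1.    ] tool z [ 0.972  -0.2348 -0.0025] q6 -1.2094454751663801 F [ 0.5059  0.4999 -3.6933] open 0.262519542176892
 [-0.0197 -0.842   0.2108 -0.0002] turn -0.1 dist 0.217 rows>= 6
```

View pics/s29.png

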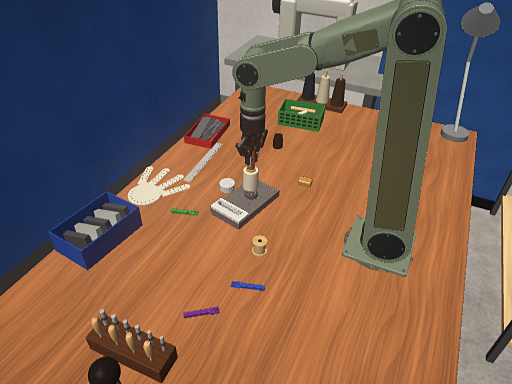

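The maul hangs upright at (250,178). Continue to over its place.

arm_command(
  series=[
    [[0,-0.08,0.02,0],[0,-0.2,0.05,0],[0,-0.32,0.08,0],[0,-0.44,0.11,0],[0,-0.56,0.14,0],[0,-0.68,0.17,0],[0,-0.78,0.2,0],[0,-0.842,0.211,0],[0,-0.842,0.211,0],[0.08,-0.842,0.211,0],[0.2,-0.842,0.211,0],[0.3,-0.842,0.211,0],[0.36,-0.842,0.211,0],[0.36,-0.842,0.211,0],[0.36,-0.842,0.211,0]],
  ],
)

```text
time_s: 37.48
tcp_pos: [0.4482, -0.1476, 0.1458]
ee_rot: [0.184, 1.565, -0.183]
wrist_force: [0.3, -0.3, -2.6]
opening: 0.267
```

Run:
```python
from cap import *
st=cap("wrist","w30"); rows(st,.4470,-.1494,.1,76.5)
```

```text
t 37.48 tcp [ 0.4482 -0.1476  0.1458] jawyaw 76.61 tilt [-0.0018  0.0013 -1.    ] tool z [ 0.9728 -0.2316 -0.002 ] q6 -1.6803991232666573 F [ 0.2904 -0.3347 -2.6028] open 0.26696120987587757
 [ 0.183  -0.0081 -0.0028  0.0003] turn 0.1 dist 0.0458 rows>= 2
```

View pics/w30.png

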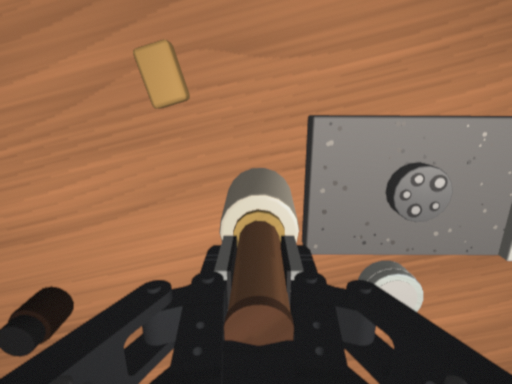

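arm_command(
  series=[
    [[0.05,-0.008,-0.003,0],[0.1,-0.008,-0.003,0],[0.14,-0.008,-0.003,0],[0.17,-0.008,-0.003,0],[0.184,-0.008,-0.003,0],[0.188,-0.008,-0.003,0],[0.188,-0.008,-0.003,0],[0.188,-0.008,-0.003,0]],
  ],
)

```text
time_s: 38.2
tcp_pos: [0.4477, -0.151, 0.1]
ee_rot: [0.184, 1.561, -0.185]
wrist_force: [-0.0, -0.0, -2.9]
opening: 0.265
```

arm_command(
  series=[
    [[0.004,0.005,0,0],[0.008,0.005,0,0],[0.011,0.005,0,0],[0.011,0.005,0,0],[0.011,0.005,0,0]],
  ],
)

```text
time_s: 38.62
tcp_pos: [0.4476, -0.1496, 0.097]
ee_rot: [0.185, 1.562, -0.185]
wrist_force: [-0.4, -0.1, 1.3]
opening: 0.266
```

Touching (force went from -2.9 to +1.3 N). Release and rise straight up.

arm_command(
  series=[
    [[0,0,0,0],[0,0,0,0],[0,0,0,0],[0,0,0,0],[0,0,0,0],[0,0,0,0],[-0.08,0,0,0],[-0.2,0,0,0],[-0.35,0,0,0],[-0.5,0,0,0],[-0.65,0,0,0],[-0.8,0,0,0],[-0.8,0.3,-0.1,0],[-0.8,0.6,-0.1,0],[-0.8,0.6,-0.1,0],[-0.8,0.6,-0.1,0],[-0.8,0.6,-0.1,0],[-0.8,0.6,-0.1,0]],
  ],
  jaw=1,
)

```text
time_s: 40.12
tcp_pos: [0.4579, 0.003, 0.2965]
ee_rot: [0.182, 1.563, -0.183]
wrist_force: [0.3, 0.3, -0.5]
opening: 1.002
```

Run:
```python
from cap import *
st=cap("wrist","w31"); cap("side","s31"); cap("scene","c31")
```

```text
t 40.12 tcp [0.4579 0.003  0.2965] jawyaw 76.7 tilt [-0.0002 -0.0004 -1.    ] tool z [ 0.9732 -0.2301 -0.0001] q6 -1.3567431561892411 F [ 0.3043  0.2613 -0.5247] open 1.0021881931594039
t 40.17 tcp [0.4578 0.0021 0.2964] jawyaw 76.59 tilt [-0.0003 -0.0007 -1.    ] tool z [ 0.9727 -0.2319 -0.0001] q6 -1.356762864614012 F [-0.0478  0.8062 -0.1276] open 1.0027675115538037
t 40.22 tcp [0.4579 0.0015 0.2964] jawyaw 76.51 tilt [-0.0003 -0.0006 -1.    ] tool z [ 0.9724 -0.2333 -0.0001] q6 -1.3566471253350674 F [ 0.2705 -0.6102  0.5339] open 1.0037673922602162
```

View pics/w31.png

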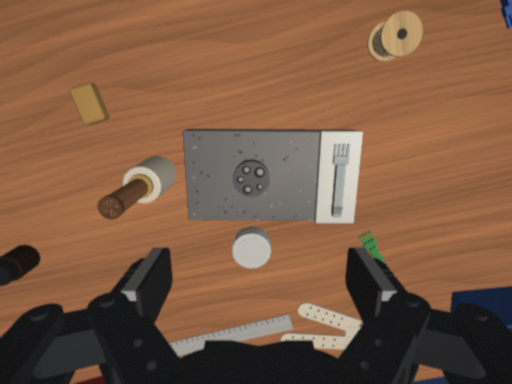

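View pics/c31.png

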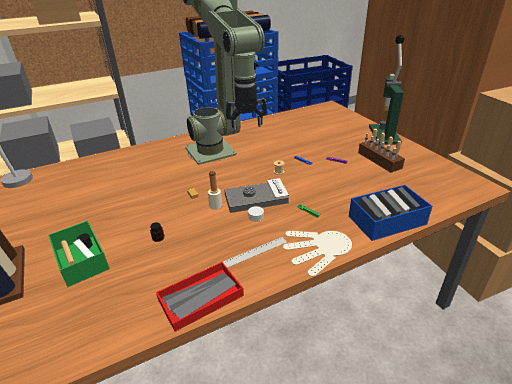

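Everything is in place and standing. One final measurement now the arm has settled.

Run:
```python
from cap import *
from chis import *
cap("wrist","w32"); c=load("w32");P=world(c);H=hsv(c)
m,z,r=0,0,0
ms=(np.abs(P[...,2]-.03)<.005)&(H[...,1]<90); ms,_=comp(c,ms,(215,200))
a=np.radians(-13.5); ex=np.array([np.cos(a),np.sin(a)]);ey=np.array([-ex[1],ex[0]]);s0=np.array([.486,.013])
f=lambda w:np.round(1000*np.array([(w-s0)@ex,(w-s0)@ey]),1)
uv=np.argwhere(ms)[:,::-1];w=plane(c,uv,.03)[:,:2]-s0
print("stone x",np.percentile(w@ex,[.2,99.8]),"y min",np.percentile(w@ey,[.2]))
mb=(np.abs(P[...,2]-.042)<.02)&(H[...,2]>170)&(H[...,1]<60); mb,_=comp(c,mb,(325,180)); r=rect(c,mb,.042); print("board",f(np.array(r[0])/1000),r[1],r[2])
for k,s,z,v in(("anvil",(251,178),.048,0),("tin",(252,252),.03,120)):
    m=(np.abs(P[...,2]-z-.001)<.006)&(H[...,1]<80)&(H[...,2]>v); m,_=comp(c,m,s); uv=np.argwhere(m)[:,::-1]; w=plane(c,uv,z)[:,:2]
    ct,rr=cv2.minEnclosingCircle((w*1000).astype(np.float32)); print(k,f(np.array(ct)/1000),2*rr,np.median(P[...,2][m]))
m=np.abs(P[...,2]-.153)<.007; m,_=comp(c,m,(112,206),10); uv=np.argwhere(m)[:,::-1]; w=plane(c,uv,.155)[:,:2]; print("maul top",f(w.mean(0)),np.median(P[...,2][m]))
mh=(np.abs(P[...,2]-.07)<.005)&(H[...,1]<70); mh,_=comp(c,mh,(137,192),12); uv=np.argwhere(mh)[:,::-1]; w=plane(c,uv,.07)[:,:2]; ct,rr=cv2.minEnclosingCircle((w*1000).astype(np.float32)); print("maul head",f(np.array(ct)/1000),2*rr)
# chisel: darker than board
mc=(H[...,2]<205)&(H[...,1]<60); roi=np.zeros_like(mc); roi[138:220,328:352]=1; mc&=roi&(P[...,2]>.044)
n,l,s,_=cv2.connectedComponentsWithStats(mc.astype(np.uint8)); k=1+s[1:,4].argmax(); r=rect(c,l==k,.054); print("chisel",s[k],f(np.array(r[0])/1000),r[1],r[2])
for n in("scene0","c31"):
    q=load(n);Q=world(q); print(n,"jar",Q[225,157],"spool",Q[162,279],"wax",Q[192,193])
```

```text
t 40.27 tcp [0.4578 0.0011 0.2964] jawyaw 76.45 tilt [-0.0003 -0.0005 -1.    ] tool z [ 0.9722 -0.2342 -0.0002] q6 -1.3565473909315133 F [-0.2298  0.3    -0.1185] open 1.0037845957752713
stone x [-0.0638  0.0649] y min [-0.1195]
board [ 0.6 92.2] (53.50182342529297, 128.2615509033203) 76.62346649169922
anvil [ -0.8 -26.9] 50.4890022277832 0.04891758422860376
tin [116.3 -27.2] 60.76621627807617 0.031045788700826665
maul top [   1.4 -165.6] 0.15581062021283731
maul head [   1.1 -165.1] 50.45231628417969
chisel [332 143  20  74 871] [ 0.6 89.4] (22.034862518310547, 100.23361206054688) 76.50959777832031
scene0 jar [ 0.5348 -0.3984  0.059 ] spool [0.3454 0.2037 0.0483] wax [ 0.3415 -0.2057  0.019 ]
c31 jar [ 0.5359 -0.3986  0.0599] spool [0.349  0.2016 0.0507] wax [ 0.3444 -0.2064  0.021 ]
```

All measurements are within tolerance and the bystanders haven't moved. Handing in.

```bash
python3 -c "
from bench import *
print(hand_in())"
```

```text
the job is handed in; nothing more can be done
None
```

The job is handed in, done in about 40 s of the 144 s allowed. All five things are in place, set down under contact force and released. The hand-in reports no verdict.

The last wrist-camera measurements were, in the stone's frame (x, y):

| Thing | Measured (mm) | Target (mm) | Note |
|---|---|---|---|
| Board | (0.6, 92.2) | (0, 92.5) | 0.1° off square |
| Chisel | (0.6, 89.4) | (0, 92.2), the board's measured middle | parallel to the board, about 3 mm off its middle |
| Anvil | (-0.8, -26.9) | (0, -27.5) | dimples up |
| Tin | (116, -27) | (115, -27.5) | about 21 mm clear of the stone |
| Maul | (1, -165) | (0, -167) | upright, about 18 mm clear of the stone |

- **Bystanders:** the jar, spool and wax read within about 5 mm of their starting points, which is the noise of that single-pixel depth check.
- **Disagreements:** at the start the scene and side views differed by about 8 mm, so I worked from close wrist views, where sizes and heights matched the text. One early triangulation of the board was wrong because a finger hid part of it, and I discarded it. The arm also settled up to about 4 mm away from commanded poses, which I corrected from the measured poses.

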